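# Show a ukulele bridge's glue face to the inspection camera

## Robot

A 6-joint arm with a two-finger parallel gripper is mounted at the origin on the work surface. World frame = base frame: x ahead of the robot, y to its left, z up, the work surface at z = 0. Lengths are in m, angles in rad, forces in N, time in s.
With the tool pointing down it reaches from about 0.375 to 0.975 m from the base axis. Payload 3.8 kg.
Tool frame: the origin (TCP) lies on the centre line of the jaws, within the pads' length; the fingertips stand 8 mm ahead of it and the grasp point (between the pads) lies 11 mm behind it; z points along the fingers, y is the direction in which the jaws open and shut (so a half turn about z gives the same grasp; the last joint's range is limited). The gripper opens to 85 mm and grips with 20 to 120 N. Pads are 22 mm wide; open, the fingers measure 114 mm over their backs; the gripper's body (76 mm by 85 mm) begins 54 mm behind the grasp point. The pads swing forward as they close: fully open they stand 13 mm farther back than shut.
Start: joints at [-1.146, 0.264, 1.604, -0, 1.274, -0.037], TCP at [0.301, -0.604, 0.211] pointing down, gripper open.
Joint ranges: [-2.63, 2.63], [-0.94, 2.18], [0.31, 2.57], [-1.31, 4.45], [0, 2.66], [-2.55, 2.55]. Speed limits (rad/s): [2.57, 2.57, 3.14, 3.14, 3.14, 3.14].

## Interface

Orientations are given as a rotation vector (axis times angle).
In Python, from workcell import bot gives the robot as it stands.
- The arm moves only by the tool arm_command, never from a script. Its arguments are lists of equal length, an entry for each row: "slide": the shift along the tool's x, y, z in m, a list of three; "angular": the turn, a rotation vector about the tool's x, y, z in degrees, a list of three; "hand": the finger opening in m, from 0 to 0.0854. A call has exactly 8 rows; each row shifts and turns the pose as measured when the row begins, along the tool's axes as they then stand; what a row does not reach is not made up. A row lasts 1/10 s, in which the tool goes at most 50 mm and 8.59 degrees, less where a joint would pass 70% of its speed; a pose out of reach is approached as far as the arm can. A call is refused whole if a number of a shift passes 0.05 or a number of a turn 8.59, either way. A call with a gripper value outside its range is refused whole. The fingers move at their own pace and stop on an object; "squeeze" is the grip in N (left out, the last holds). Time passes only in rows, so rows that do not move let the fingers close, or fill a call up. It gives the time, the measured TCP pose, the force and the opening at its end, in the units of the state.
- bot.read_state(): the state, without advancing time (a new reading comes with each control period).
- bot.read_camera(name): name is "scene" or "top"; returns the picture (420x560x3 uint8, red, green, blue); there is no depth.
- bot.get_calibration(name): a dict with "fx", "fy", "cx", "cy" (pixels), "R" (3x3) and "t" (3): a world point X has camera coordinates R X + t. Camera axes: x right, y down, z forward; pixel columns grow to the right and rows downward; lengths in m; the calibration is good to about 2 mm. A picture is of the moment at which its call begins. get_calibration takes no time and is no camera call.
- bot.finish_job(): hands the job in, once; it reports no verdict.
The state is a dict: "time": time; "q": joint angles; "joint_vel": joint speeds; "joint_torque": joint torques, N m; "tool_pos": TCP position; "tcp_rot": TCP orientation; "wrist_force": force on the tool from outside, world axes, zero at the start; "torque": the same for the moment, N m; "width": opening from 0.0 (shut) to 1.0 (fully open).
Only numpy, scipy, OpenCV 4.12 (cv2) and the standard library are available. Lean on these libraries where they do the work, as an engineer would, in place of code of your own. Each camera call takes 0.05 s, during which the arm holds its last target.

## Task

Take the brass weight off the ukulele's bridge and stand it gently on the cork mat, upright and about midway between the glue bottle and the wax tin. Then, without leaning hard on the soundboard, lift the dry-fitted bridge off its two locating pins and hold it up to the tilted inspection camera: underside facing the lens squarely, 100 mm in front of the glass and centred on it, the bridge's length parallel to the camera's tilt axis (either way round). Finish still holding the bridge there in the gripper, with the camera, the bottle, the tin and the other tools left as they were.

Things in the scene. Friction and masses are not known exactly. Their poses are not given: they have to be found in the camera images.
- bridge_center (a point): Centre (half-way up) of the loose dark rosewood bridge, 24 g: 100 mm long (its y axis), 26 mm wide (x, the width to grip), 10 mm high (z up; glue face 5 mm below this point). The middle 56 mm is full height, the ends 5 mm high. It lies flat on the soundboard, two holes 21 mm either side of its middle sitting loosely over the 6 mm high locating pins.
- weight_center (a point): Centre of the brass weight, loose, about 0.55 kg: a block 36 x 36 mm (its x and y axes), 55 mm high (z up), cork foot. At the start it stands on top of the middle of the bridge.
- weight: The same brass weight; this origin is the centre of its underside.
- bridge: The same bridge; this origin is the centre of its glue face (underside), axes as bridge_center.
- uke: Ukulele body without neck: pale soundboard, dark sides, 309 mm long, 224 mm wide, fixed on a plywood workboard with six low padded posts. Origin at bench height below the middle of the bridge; x runs from the neck end to the tail end, z up. Soundboard flat, 86 mm above the bench; nothing but bridge and weight stands above it.
- soundboard (a point): Point on the soundboard under the middle of the bridge, between the two brass locating pins (4 mm thick, 6 mm high, 21 mm either side along y).
- mat_top (a point): Centre of the upper face of the fixed cork mat, 280 mm (its x axis) by 100 mm (its y axis), 4 mm thick. Glue bottle and wax tin stand on it, one near each end of its long middle line, about 190 mm apart; the weight goes between them.
- glue: White glue bottle with orange nozzle, 48 mm across, 120 mm high, loose on the mat; origin at the centre of its underside.
- tin: Round flat wax tin with dark green lid, 72 mm across, 30 mm high, loose on the mat; origin at the centre of its underside.
- lens (a point): Centre of the camera's front glass: black barrel 48 mm across with a 62 mm ring light, tilted 0.2 to 0.5 rad from straight up towards the robot. z points out of the glass along the line of sight; y is horizontal, along the tilt axis; x is square to both. The tilt is stiff. Wanted: bridge z parallel to this z (bridge top away from the lens), bridge y parallel to this y, either way round.
- camera_stand: The camera's grey base plate (130 x 120 mm, 12 mm thick) with an aluminium yoke 98 mm high carrying the barrel; fixed to the bench. Origin at bench height below the tilt axis, which is 75 mm up and lies along y; the glass is 58 mm from the tilt axis.
- camera_head: The tilting barrel itself; origin on the tilt axis, axes as lens.
- hammer: Small soft-faced hammer lying flat, about 245 mm long over all, head 74 mm across with one copper and one black face, 29 mm high; a bystander. Origin on the bench under the handle, about 92 mm from the head along x.
- sanding_block: Cork sanding block 110 x 60 x 31 mm, bystander at the back; origin under its centre.
- dowel_pot: Blue pot 72 mm across with dowels standing in it, 165 mm high over all, bystander at the back; origin under its centre.
- cam_clamp: Wooden cam clamp lying flat, 240 mm long, 20 mm high, bystander at the back; origin under the middle of its bar.
Mind the look-alikes: they are no part of the job. Of the things like the bridge, leave any that is green or red; of the rest the smaller one is meant.

How it is judged:
On the way, in this order (a step that is already met when the one before it is completed fails the run):
1. the weight stands released on the cork mat between the bottle and the tin (z of weight_center in the frame of mat_top between 0.0225 and 0.0325 m and y of weight_center in the frame of mat_top between -0.035 and 0.035 m and angle between weight_center's own z axis and vertical below 0.08 rad and contact force between the fingers and weight below 0.2 N and linear speed of weight below 0.02 m/s and horizontal distance between weight_center and glue between 0.073 and 0.117 m and horizontal distance between weight_center and tin between 0.073 and 0.117 m), for 0.2 s.
2. the bridge is lifted clear of its pins in the gripper (z of bridge_center in the frame of soundboard above 0.03 m and contact force between the fingers and bridge above 1 N), for 0.2 s.
At the end, for the whole second after the job is handed in: Bridge held still in the fingers, free of all else, underside to the lens, within 14 mm of its axis, 100 mm from the glass (within 15), square and parallel within 8 degrees; weight upright, released, on the mat within 35 mm of its middle line and 73 to 117 mm from bottle and tin (all of step 1 and x of bridge_center in the frame of lens between -0.014 and 0.014 m and y of bridge_center in the frame of lens between -0.014 and 0.014 m and z of bridge_center in the frame of lens between 0.09 and 0.12 m and angle between the z axis of bridge and the z axis of camera_head, either way round below 0.14 rad and angle between the y axis of bridge and the y axis of camera_head, either way round below 0.14 rad and angle between bridge_center's own z axis and vertical below 1.2 rad and height (world z) of bridge_center above 0.15 m and contact force between the fingers and bridge above 1 N and contact force between bridge and camera_stand below 0.2 N and contact force between bridge and uke below 0.2 N and linear speed of bridge below 0.02 m/s); the arm keeps its last pose, push and grip.
It fails at once if the weight is dropped or slammed down on the mat (z of weight_center in the frame of mat_top below 0.045 m and linear speed of weight above 0.5 m/s).
It fails at once if the weight comes down on the soundboard (contact force between weight and uke above 1 N).
It fails at once if the soundboard is leaned on with more than 30 N (contact force between any of the arm, the fingers and uke above 30 N).
It fails at once if the camera is shifted on its tilt or knocked (distance of lens from where it was at the start of the episode above 0.006 m or contact force between anything else and camera_stand above 10 N).
It fails at once if a bystander is disturbed (distance of any of glue, tin, hammer, sanding_block, dowel_pot, cam_clamp from where it was at the start of the episode above 0.02 m or angle between any of glue, tin, dowel_pot's own z axis and vertical above 0.3 rad).
It also fails if it takes over 48 s, if anything falls off the work surface, if the arm or the gripper's body presses on something with over 40 N, if the wrist force passes 120 N, or if a joint passes its speed limit or range.

## Working session

There is one attempt and no reset: what is moved stays moved. The work goes in short steps, Python scripts to look and compute and a tool call to move; the robot and the scene stay as the last step left them, time stands still between calls to the robot, and variables do not carry over. Pictures are saved under pics/ and viewed, and the job is handed in when it is done.

Besides the shell and the picture viewer there is one more tool, called after "Call:" as name(argument=value, ...) on one line, values as JSON. arm_command: Moves the arm, as the interface text tells. Its arguments: {"type":"object","properties":{"slide":{"type":"array","items":{"type":"array","items":{"type":"number"}}},"angular":{"type":"array","items":{"type":"array","items":{"type":"number"}}},"hand":{"type":"array","items":{"type":"number"}},"squeeze":{"type":"number"}},"required":["slide","angular","hand"]}

```bash
ls; mkdir -p pics
python3 - <<'E'
from workcell import bot
import cv2
s=bot.read_state();print(s)
for n in("scene","top"):
    im=bot.read_camera(n);cv2.imwrite(f"pics/{n}0.png",im[:,:,::-1]);print(n,bot.get_calibration(n))
E
```

```text
pics
{'time': 0.0, 'q': array([-1.14589676e+00,  2.64766147e-01,  1.60541354e+00, -2.31313229e-05,
        1.27367939e+00, -3.68707797e-02]), 'joint_vel': array([ 0.00076689, -0.00043293, -0.00050036,  0.00050805, -0.00095417,
        0.00108811]), 'joint_torque': array([ 6.35746183e-04, -5.15116811e+01, -3.67311716e+01, -2.49517552e-04,
        1.29612905e-02, -2.58025989e-05]), 'tool_pos': array([ 0.30041791, -0.60357896,  0.20973196]), 'tcp_rot': array([-3.05606476e+00, -7.18422289e-01,  7.19953525e-04]), 'wrist_force': array([-0.24866838,  0.77267441, -0.63064673]), 'torque': array([-0.00010973, -0.01194801, -0.06176937]), 'width': 1.0024086514168489}
scene {'fx': 458.8221034793796, 'fy': 458.8221034793796, 'cx': 284.310873980612, 'cy': 217.8780638451617, 'R': array([[-0.45831472,  0.88871461,  0.01157388],
       [ 0.71621206,  0.37700263, -0.5872898 ],
       [-0.52629641, -0.26087421, -0.80929398]]), 't': array([ 0.1700164 , -0.31556789,  1.46406262])}
top {'fx': 443.6127285720708, 'fy': 443.6127285720708, 'cx': 282.6328750166308, 'cy': 212.54521907693086, 'R': array([[-0.01773845, -0.99984027,  0.00218705],
       [-0.9966263 ,  0.01750604, -0.08018454],
       [ 0.08013345, -0.00360202, -0.99677764]]), 't': array([0.09195727, 0.50648713, 1.20769827])}
```

View pics/scene0.png

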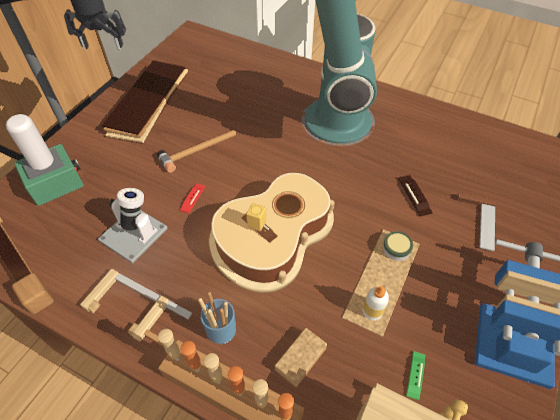

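View pics/top0.png

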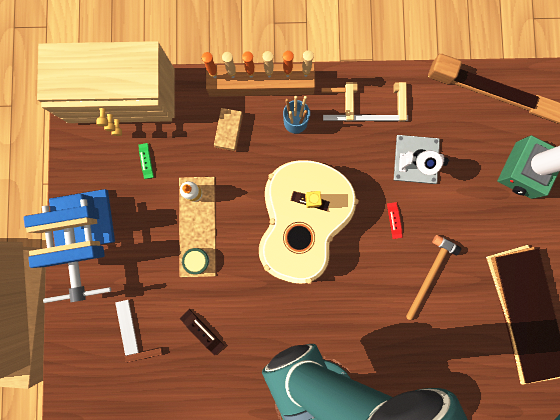

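The top picture shows the ukulele at (310,220) with the weight at (314,198) on the bridge. The mat is at (197,228), the bottle at (190,190), the tin at (195,261), and the camera at about (430,162). I'll zoom in next.

Run:
```python
import cv2,numpy as np
t=cv2.imread("pics/top0.png");s=cv2.imread("pics/scene0.png")
def c(im,x,y,w,h,k): return cv2.resize(im[y:y+h,x:x+w],None,fx=k,fy=k,interpolation=cv2.INTER_CUBIC)
cv2.imwrite("pics/z1.png",np.hstack([c(t,270,170,80,80,5),c(t,385,125,80,80,5)]))
cv2.imwrite("pics/z2.png",np.hstack([c(s,220,190,80,80,5),c(s,90,180,80,80,5)]))
cv2.imwrite("pics/z3.png",np.hstack([c(t,150,165,120,120,3),c(s,335,225,90,120,3)]))
```

```text
(no output)
```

View pics/z1.png

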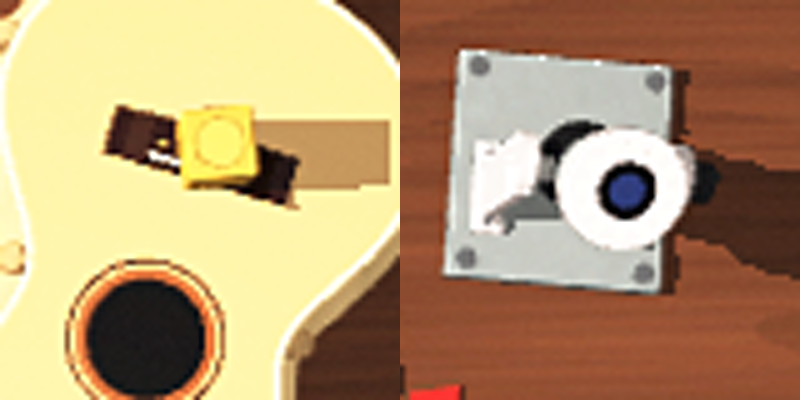

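View pics/z2.png

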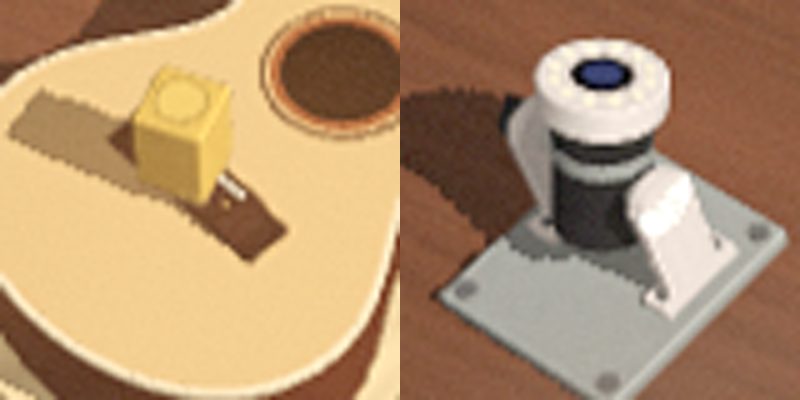

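View pics/z3.png

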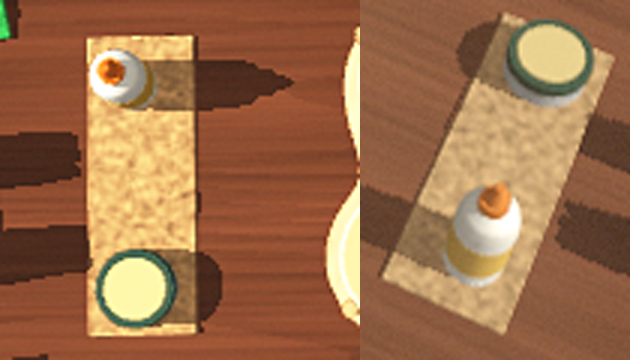

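```bash
cat > h.py <<'E'
from workcell import bot
import numpy as np,cv2
C={n:bot.get_calibration(n) for n in("scene","top")}
def ray(n,p):
    c=C[n];d=np.array([(p[0]-c['cx'])/c['fx'],(p[1]-c['cy'])/c['fy'],1.]);R=np.array(c['R']);return -R.T@c['t'],R.T@d
def atz(n,p,z):
    o,d=ray(n,p);return o+d*(z-o[2])/d[2]
def tri(pt,ps):
    A=[];b=[]
    for n,p in(("top",pt),("scene",ps)):
        o,d=ray(n,p);d=d/np.linalg.norm(d);P=np.eye(3)-np.outer(d,d);A.append(P);b.append(P@o)
    x=np.linalg.lstsq(np.vstack(A),np.hstack(b),rcond=None)[0]
    r=[np.linalg.norm(A[i]@x-b[i]) for i in(0,1)];return x,r
def proj(n,X):
    c=C[n];v=np.array(c['R'])@X+c['t'];return np.array([c['fx']*v[0]/v[2]+c['cx'],c['fy']*v[1]/v[2]+c['cy']])
def cr(u,v,x,y,k): return np.array([x+(u+.5)/k-.5,y+(v+.5)/k-.5])
E
python3 - <<'E'
from h import *
np.set_printoptions(precision=4,suppress=True)
a=lambda u,v:cr(u,v,270,170,5); b=lambda u,v:cr(u-400,v,385,125,5)
e=lambda u,v:cr(u,v,220,190,5); f=lambda u,v:cr(u-400,v,90,180,5)
print("wt top c",tri(a(221,140),e(183,97)),atz("top",a(221,140),.151),atz("scene",e(183,97),.151))
print("wt corners",[atz("top",a(*p),.151) for p in((179,110),(254,106),(261,176),(187,184))])
B=[atz("top",a(*p),.091) for p in((118,105),(104,152),(291,207),(298,158))]
print("bridge",B,np.mean(B,0))
print("bridge scene end",[atz("scene",e(*p),.091) for p in((288,232),(250,265))])
print("hole",atz("top",cr(147,336,270,170,5),.086),"scene",atz("scene",e(335,73),.086))
print("lens",tri(b(627,191),f(602,73)))
P=[atz("top",b(*p),.012) for p in((460,50),(673,68),(662,292),(445,274))];print("plate",P,np.mean(P,0))
m=lambda u,v:cr(u,v,150,165,3)
M=[atz("top",m(*p),.004) for p in((87,37),(196,35),(196,335),(88,335))];print("mat",M,np.mean(M,0))
print("tin",atz("top",m(136,288),.034));g=lambda u,v:cr(u-360,v,335,225,3)
print("tin sc",atz("scene",g(550,57),.034),"nozzle",tri(m(110,72),g(495,185)))
E
```

```text
wt top c (array([0.5327, 0.0069, 0.1519]), [np.float64(0.0013702694925255786), np.float64(0.0013702694925253542)]) [0.5333 0.0056 0.151 ] [0.5317 0.0078 0.151 ]
wt corners [array([0.5487, 0.0261, 0.151 ]), array([ 0.55  , -0.0112,  0.151 ]), array([ 0.5151, -0.0138,  0.151 ]), array([0.5117, 0.0229, 0.151 ])]
bridge [array([0.5595, 0.0546, 0.091 ]), array([0.5349, 0.0624, 0.091 ]), array([ 0.5043, -0.0347,  0.091 ]), array([ 0.53 , -0.039,  0.091])] [0.5322 0.0108 0.091 ]
bridge scene end [array([0.54 , 0.067, 0.091]), array([0.5648, 0.0599, 0.091 ])]
hole [0.4385 0.0417 0.086 ] scene [0.4413 0.0416 0.086 ]
lens (array([ 0.6199, -0.2943,  0.1275]), [np.float64(0.0003595305097602535), np.float64(0.0003595305097595017)])
plate [array([ 0.7242, -0.2432,  0.012 ]), array([ 0.7117, -0.3633,  0.012 ]), array([ 0.5842, -0.3513,  0.012 ]), array([ 0.5965, -0.2299,  0.012 ])] [ 0.6541 -0.2969  0.012 ]
mat [array([0.6151, 0.3745, 0.004 ]), array([0.6152, 0.272 , 0.004 ]), array([0.3353, 0.2735, 0.004 ]), array([0.3371, 0.3732, 0.004 ])] [0.4757 0.3233 0.004 ]
tin [0.3802 0.323  0.034 ]
tin sc [0.3862 0.3275 0.034 ] nozzle (array([0.5662, 0.3297, 0.1139]), [np.float64(0.00041733215085089256), np.float64(0.000417332150851313)])
```

```bash
cat > ov.py <<'E'
from h import *
L0=np.array([0.6199,-0.2943,0.1275]);yaw=-.099
def frame(t,yaw=yaw):
    y=np.array([-np.sin(yaw),np.cos(yaw),0]);xh=np.array([np.cos(yaw),np.sin(yaw),0])
    z=-np.sin(t)*xh+np.cos(t)*np.array([0,0,1.]);x=np.cross(y,z);return x,y,z
ims={n:cv2.imread(f"pics/{n}0.png") for n in("top","scene")}
rows=[]
for n,x0,y0 in(("top",405,140),("scene",105,180)):
    r=[]
    for t in(.2,.35,.5):
        k=6;w=44;im=cv2.resize(ims[n][y0:y0+w+8,x0:x0+w],None,fx=k,fy=k,interpolation=cv2.INTER_CUBIC)
        x,y,z=frame(t)
        a=np.linspace(0,2*np.pi,73)
        for rad,h,col in((.031,0,(0,0,255)),(.024,-.058,(0,255,0)),(.012,0,(255,255,0))):
            p=[proj(n,L0+rad*(np.cos(q)*x+np.sin(q)*y)+h*z) for q in a]
            p=[((np.array(v)-[x0,y0]+.5)*k-.5).astype(int) for v in p]
            cv2.polylines(im,[np.array(p)],True,col,1)
        r.append(im)
    rows.append(np.hstack(r))
o=np.vstack(rows);cv2.imwrite("pics/ov.png",cv2.resize(o,None,fx=.95,fy=.95));print(o.shape)
E
python3 ov.py
```

```text
(624, 792, 3)
```

View pics/ov.png

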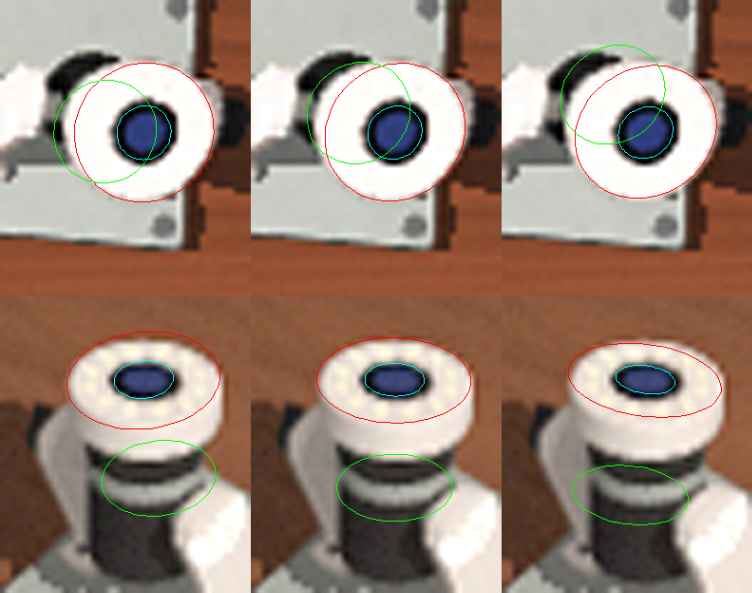

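```bash
cat > fit.py <<'E'
from ov import *
from scipy.optimize import minimize
k=8
reg={"top":(408,142,40,36),"scene":(112,184,36,40)}
up={}
for n,(x0,y0,w,h) in reg.items():
    g=ims[n][y0:y0+h,x0:x0+w].astype(np.float32)
    up[n]=cv2.resize(g,None,fx=k,fy=k,interpolation=cv2.INTER_CUBIC)
cv2.imwrite("pics/r.png",np.hstack([cv2.copyMakeBorder(up[n],0,320-up[n].shape[0],0,320-up[n].shape[1],cv2.BORDER_CONSTANT).clip(0,255).astype(np.uint8) if n!="x" else 0 for n in("top","scene")]))
# contrast-stretched scene view
s=up["scene"].mean(2);cv2.imwrite("pics/r2.png",cv2.resize(((s-150)/105*255).clip(0,255).astype(np.uint8),None,fx=2,fy=2)[:600])
E
python3 fit.py
```

```text
(624, 792, 3)
```

View pics/r2.png

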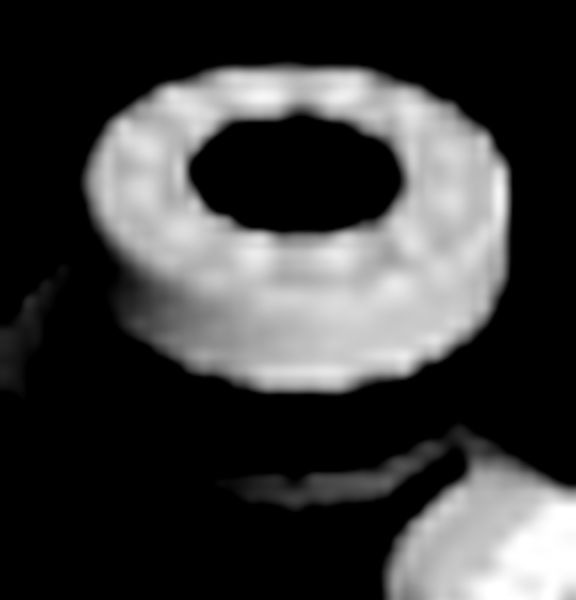

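View pics/r.png

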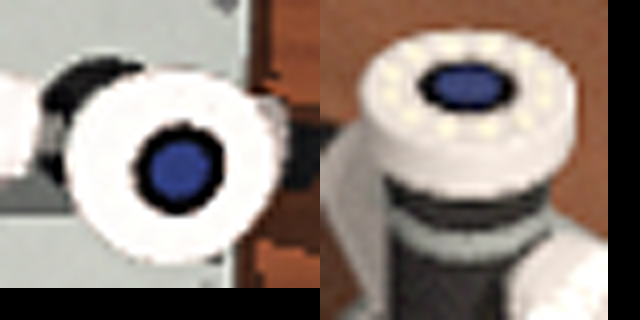

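```bash
cat >> fit.py <<'E'
M={}
m=(up["scene"].mean(2)>165).astype(np.uint8)
n_,lab,st,_=cv2.connectedComponentsWithStats(m);c=lab[20*8//4*1+40-20, 160] if 0 else None
i=np.argmax([st[j,4] if st[j,1]<60 else 0 for j in range(1,n_)])+1
def hullmask(mm):
    cs,_=cv2.findContours(mm,cv2.RETR_EXTERNAL,cv2.CHAIN_APPROX_NONE);cc=max(cs,key=cv2.contourArea);o=np.zeros_like(mm);cv2.fillPoly(o,[cc],1);return o
M["scene"]=hullmask((lab==i).astype(np.uint8))
m=(up["top"].min(2)>225).astype(np.uint8);m[:,:62]=0
M["top"]=hullmask(m)
a=np.linspace(0,2*np.pi,73)
H={}
def pm(n,pts):
    x0,y0,w,h=reg[n];p=np.array([proj(n,q) for q in pts]);p=(p-[x0,y0]+.5)*k-.5
    hu=cv2.convexHull(p.astype(np.float32));o=np.zeros((h*k,w*k),np.uint8);cv2.fillPoly(o,[np.round(hu*16).astype(np.int32)],1,shift=4);return o
def cost(v,full=False):
    L=np.array(v[:3]);x,y,z=frame(v[3]);R=.031
    f=[L+R*(np.cos(q)*x+np.sin(q)*y) for q in a];b=[p-z*v[4] for p in f]
    inn=[L+v[5]*(np.cos(q)*x+np.sin(q)*y) for q in a]
    e=0
    for n in M:
        S=pm(n,f+b);e+=np.sum(S!=M[n]) 
        d=(up[n].max(2)<150 if n=="top" else up[n].mean(2)<165).astype(np.uint8); I=pm(n,inn)
        er=cv2.erode(S,np.ones((25,25)))
        e+=np.sum((I!=(d&er)))
    return e
best=None
for t in(.2,.3,.4,.5):
    r=minimize(cost,[*L0,t,.018,.016],method="Nelder-Mead",options=dict(initial_simplex=np.array([[*L0,t,.018,.016]]+[[*(L0+d),t+dt,.018+dT,.016+di] for d,dt,dT,di in(((.003,0,0),0,0,0),((0,.003,0),0,0,0),((0,0,.003),0,0,0),((0,0,0),.08,0,0),((0,0,0),0,.004,0),((0,0,0),0,0,.003))]),maxiter=800,xatol=1e-4,fatol=1))
    print(r.fun,np.round(r.x,4), "pred z from tilt",.075+.058*np.cos(r.x[3]))
    if best is None or r.fun<best.fun:best=r
for t in(.2,.25,.3,.35,.4,.45,.5):
    r=minimize(lambda v:cost([*v[:3],t,*v[3:]]),[*best.x[:3],*best.x[4:]],method="Nelder-Mead",options=dict(maxiter=500));print(t,r.fun,np.round(r.x,4))
E
python3 fit.py
```

```text
(624, 792, 3)
5682.0 [ 0.6201 -0.294   0.1261  0.3552  0.0159  0.0148] pred z from tilt 0.12937899599035874
5747.0 [ 0.6201 -0.2937  0.1268  0.3815  0.0165  0.0151] pred z from tilt 0.12883014712195
6090.0 [ 0.6203 -0.2931  0.1277  0.3904  0.0172  0.0151] pred z from tilt 0.12863537697929608
6082.0 [ 0.6204 -0.2931  0.1276  0.3898  0.0168  0.0153] pred z from tilt 0.12864810461378967
0.2 7163.0 [ 0.6206 -0.2942  0.1259  0.0148  0.0145]
0.25 6575.0 [ 0.6204 -0.2943  0.1256  0.0154  0.0146]
0.3 6070.0 [ 0.6201 -0.2943  0.1256  0.0159  0.0147]
0.35 5668.0 [ 0.62   -0.2942  0.1259  0.0161  0.0148]
0.4 5797.0 [ 0.6199 -0.2937  0.1266  0.0164  0.015 ]
0.45 6698.0 [ 0.6197 -0.2935  0.1268  0.0166  0.0152]
0.5 7760.0 [ 0.6195 -0.2937  0.1265  0.0163  0.0153]
```

```bash
cat > pl.py <<'E'
import sys
from h import *
from scipy.spatial.transform import Rotation as Ro
def down(phi,tilt=0):
    phi=np.radians(phi);x=np.array([np.cos(phi),np.sin(phi),0]);z=np.array([0,0,-1.]);return Ro.from_matrix(np.array([x,np.cross(z,x),z]).T)
def Rz(z,y): # tool z, tool y approx
    z=z/np.linalg.norm(z);y=y-z*(y@z);y/=np.linalg.norm(y);return Ro.from_matrix(np.array([np.cross(y,z),y,z]).T)
def plan(P,R,rows=None,step=.045,ang=8,quiet=False):
    s=bot.read_state();p=s['tool_pos'].copy();R0=Ro.from_rotvec(s['tcp_rot'])
    rv=(R0.inv()*R).as_rotvec();D=np.array(P)-p
    n=rows or int(np.ceil(max(np.linalg.norm(D)/step,np.degrees(np.linalg.norm(rv))/ang,1)))
    print("t",s['time'],"pos",p.round(4),"D",D.round(4),"rot deg",np.degrees(rv).round(2),"n",n,"F",s['wrist_force'].round(2),"w",round(float(s['width']),3))
    sl=[(( R0*Ro.from_rotvec(rv*i/n)).inv().apply(D/n)).round(4).tolist() for i in range(n)]
    print(sl,"ang",np.degrees(rv/n).round(2).tolist())
E
python3 -c "
from pl import *
plan([.532,.0065,.20],down(4),step=.042)"
```

```text
t 0.1 pos [ 0.3004 -0.6036  0.2098] D [ 0.2316  0.6101 -0.0098] rot deg [-1.200e-01  2.000e-02  2.246e+01] n 16 F [-1.01 -0.09 -0.18] w 1.003
[[0.0299, -0.0277, 0.0007], [0.0293, -0.0284, 0.0007], [0.0286, -0.0291, 0.0007], [0.0278, -0.0298, 0.0007], [0.0271, -0.0305, 0.0007], [0.0263, -0.0311, 0.0007], [0.0256, -0.0318, 0.0007], [0.0248, -0.0324, 0.0007], [0.024, -0.033, 0.0006], [0.0232, -0.0336, 0.0006], [0.0223, -0.0341, 0.0006], [0.0215, -0.0347, 0.0006], [0.0206, -0.0352, 0.0006], [0.0198, -0.0357, 0.0006], [0.0189, -0.0361, 0.0006], [0.018, -0.0366, 0.0006]] ang [-0.01, 0.0, 1.4]
```

Call:
arm_command(slide=[[0.03, -0.028, 0.0], [0.029, -0.028, 0], [0.029, -0.029, 0], [0.028, -0.03, 0], [0.027, -0.03, 0], [0.026, -0.031, 0], [0.026, -0.032, 0], [0.025, -0.032, 0]], angular=[[0, 0, 1.4], [0, 0, 1.4], [0, 0, 1.4], [0, 0, 1.4], [0, 0, 1.4], [0, 0, 1.4], [0, 0, 1.4], [0, 0, 1.4]], hand=[0.0854, 0.0854, 0.0854, 0.0854, 0.0854, 0.0854, 0.0854, 0.0854], squeeze=40)

```text
time: 0.9
tool_pos: [0.4178, -0.2919, 0.2045]
tcp_rot: [-3.11, -0.389, 0.007]
wrist_force: [-0.2, 0.1, -0.4]
width: 0.998
```

```bash
python3 -c "
from pl import *
plan([.532,.0065,.20],down(4),step=.042)"
```

```text
t 0.9 pos [ 0.4178 -0.2919  0.2045] D [ 0.1142  0.2984 -0.0045] rot deg [-0.45  0.26 10.26] n 8 F [-0.16  0.08 -0.44] w 0.998
[[0.023, -0.0326, 0.0007], [0.0223, -0.0331, 0.0007], [0.0215, -0.0336, 0.0007], [0.0208, -0.0341, 0.0007], [0.02, -0.0346, 0.0007], [0.0192, -0.035, 0.0006], [0.0184, -0.0354, 0.0006], [0.0177, -0.0358, 0.0006]] ang [-0.06, 0.03, 1.28]
```

Tracking is good.

Call:
arm_command(slide=[[0.023, -0.033, 0], [0.022, -0.033, 0], [0.022, -0.034, 0], [0.021, -0.034, 0], [0.02, -0.035, 0], [0.019, -0.035, 0], [0.018, -0.035, 0], [0.017, -0.035, 0]], angular=[[0, 0, 1.3], [0, 0, 1.3], [0, 0, 1.3], [0, 0, 1.3], [0, 0, 1.3], [0, 0, 1.3], [0, 0, 1.3], [0, 0, 1.3]], hand=[0.0854, 0.0854, 0.0854, 0.0854, 0.0854, 0.0854, 0.0854, 0.0854])

```text
time: 1.7
tool_pos: [0.5322, 0.0197, 0.2031]
tcp_rot: [-3.132, -0.093, 0.014]
wrist_force: [0.6, -0.8, 0.3]
width: 0.998
```

```bash
python3 -c "
from pl import *
plan([.532,.0065,.116],down(4),step=.02)
im=bot.read_camera('scene');cv2.imwrite('pics/s1.png',cv2.resize(im[150:290,180:360,::-1],None,fx=4,fy=4))"
```

```text
t 1.7 pos [0.5322 0.0197 0.2031] D [-0.0002 -0.0132 -0.0871] rot deg [-0.49  0.49 -0.61] n 5 F [ 0.56 -0.78  0.25] w 0.998
[[-0.0, 0.0028, 0.0174], [-0.0001, 0.0028, 0.0174], [-0.0001, 0.0027, 0.0174], [-0.0002, 0.0027, 0.0174], [-0.0002, 0.0027, 0.0174]] ang [-0.1, 0.1, -0.12]
```

View pics/s1.png

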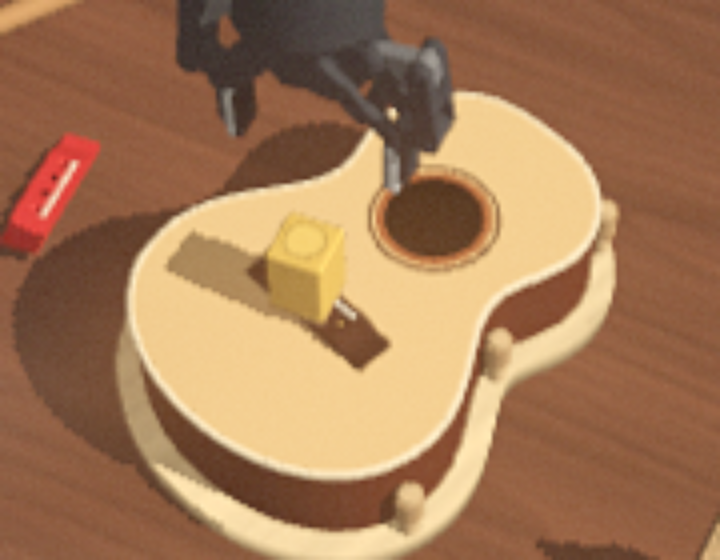

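The scene picture shows the open fingers high over the weight, which is at crop (305,265). I'll centre sideways first, then descend.

Call:
arm_command(slide=[[0, 0.007, 0], [0, 0.006, 0.005], [0, 0, 0.016], [0, 0, 0.018], [0, 0, 0.018], [0, 0, 0.018], [0, 0, 0.008], [0, 0, 0]], angular=[[0, 0, -0.6], [-0.4, 0.4, 0], [0, 0, 0], [0, 0, 0], [0, 0, 0], [0, 0, 0], [0, 0, 0], [0, 0, 0]], hand=[0.0854, 0.0854, 0.0854, 0.0854, 0.0854, 0.0854, 0.0854, 0.0854])

```text
time: 2.55
tool_pos: [0.5312, 0.0036, 0.114]
tcp_rot: [-3.138, -0.107, 0.003]
wrist_force: [0.1, -0.7, 0.2]
width: 0.999
```

```bash
python3 -c "
from pl import *
plan([.532,.0065,.116],down(4),step=.02)
im=bot.read_camera('scene');a=cv2.resize(im[180:270,200:300,::-1],None,fx=4,fy=4)
im=bot.read_camera('top');b=cv2.resize(im[150:240,265:365,::-1],None,fx=4,fy=4)
cv2.imwrite('pics/s2.png',cv2.hconcat([a,b]))"
```

```text
t 2.55 pos [0.5312 0.0036 0.114 ] D [0.0008 0.0029 0.002 ] rot deg [-0.09  0.12 -0.11] n 1 F [ 0.09 -0.71  0.18] w 0.999
[[0.001, -0.0029, -0.002]] ang [-0.09, 0.12, -0.11]
```

View pics/s2.png

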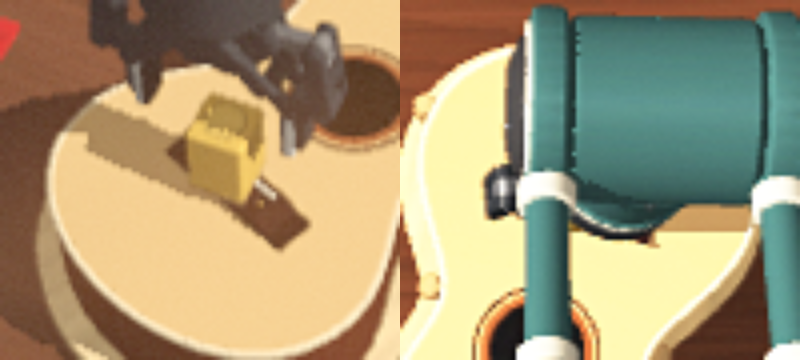

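```bash
python3 -c "
from pl import *
for y in(-.043,.043):
  for z in (.106,.119):
    p=proj('scene',np.array([.531-y*.07,.0036+y,z]));print(y,z,(p-[200,180])*4)
for c in((.018,.018),(.018,-.018),(-.018,.018),(-.018,-.018)):
    print((proj('scene',np.array([.532+c[0],.0065+c[1],.151]))-[200,180])*4)
"
```

```text
-0.043 0.106 [157.41679769 134.59274717]
-0.043 0.119 [155.94386722 121.65731556]
0.043 0.106 [287.78221858 181.70097451]
0.043 0.119 [287.55559676 168.99416604]
[234.53881505 149.59020829]
[179.81703042 126.00602633]
[264.80023265 105.19007335]
[210.77896586  82.40994037]
```

Call:
arm_command(slide=[[0.001, -0.003, -0.001], [0, 0, 0], [0, 0, 0], [0, 0, 0], [0, 0, 0], [0, 0, 0], [0, 0, 0], [0, 0, 0]], angular=[[0, 0, 0], [0, 0, 0], [0, 0, 0], [0, 0, 0], [0, 0, 0], [0, 0, 0], [0, 0, 0], [0, 0, 0]], hand=[0.0854, 0.075, 0.065, 0.057, 0.05, 0.045, 0.04, 0.036], squeeze=50)

```text
time: 3.45
tool_pos: [0.5366, 0.0074, 0.1211]
tcp_rot: [-3.138, -0.108, -0.013]
wrist_force: [-0.6, 0.6, 0.1]
width: 0.423
```

```bash
python3 -c "
from pl import *
plan([.532,.0065,.116],down(4),step=.02)
im=bot.read_camera('scene');a=cv2.resize(im[180:270,200:300,::-1],None,fx=6,fy=6)
cv2.imwrite('pics/s3.png',a)"
```

```text
t 3.45 pos [0.5366 0.0074 0.1211] D [-0.0046 -0.0009 -0.0051] rot deg [-0.05 -0.47 -0.06] n 1 F [-0.56  0.57  0.07] w 0.423
[[-0.0047, 0.0006, 0.0051]] ang [-0.05, -0.47, -0.06]
```

View pics/s3.png

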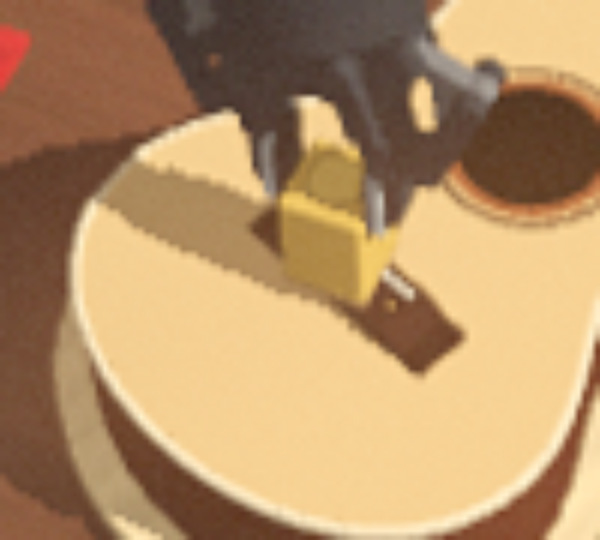

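```bash
python3 -c "
from pl import *
for p in((375,232),(272,193)):
  q=cr(*p,200,180,6)
  for z in(.113,.12,.125,.13,.135): print(p,z,atz('scene',q,z).round(4))
"
```

```text
(375, 232) 0.113 [0.5248 0.0184 0.113 ]
(375, 232) 0.12 [0.5292 0.021  0.12  ]
(375, 232) 0.125 [0.5323 0.0229 0.125 ]
(375, 232) 0.13 [0.5354 0.0247 0.13  ]
(375, 232) 0.135 [0.5385 0.0266 0.135 ]
(272, 193) 0.113 [ 0.5271 -0.0274  0.113 ]
(272, 193) 0.12 [ 0.5315 -0.0244  0.12  ]
(272, 193) 0.125 [ 0.5346 -0.0223  0.125 ]
(272, 193) 0.13 [ 0.5377 -0.0202  0.13  ]
(272, 193) 0.135 [ 0.5408 -0.018   0.135 ]
```

Call:
arm_command(slide=[[0, 0, 0], [-0.003, 0, 0.005], [-0.002, 0, 0.005], [0, 0, 0.001], [0, 0, 0], [0, 0, 0], [0, 0, 0], [0, 0, 0]], angular=[[0, 0, 0], [0, -0.5, 0], [0, 0, 0], [0, 0, 0], [0, 0, 0], [0, 0, 0], [0, 0, 0], [0, 0, 0]], hand=[0.046, 0.046, 0.046, 0.042, 0.036, 0.03, 0.026, 0.026], squeeze=50)

```text
time: 4.3
tool_pos: [0.531, 0.0069, 0.1089]
tcp_rot: [-3.139, -0.108, 0.003]
wrist_force: [-0.4, -0.7, 0.1]
width: 0.41
```

```bash
python3 -c "
from pl import *
plan([.532,.0065,.116],down(4),step=.02)
im=bot.read_camera('scene');a=cv2.resize(im[180:270,200:300,::-1],None,fx=6,fy=6)
cv2.imwrite('pics/s4.png',a)"
```

```text
t 4.3 pos [0.531  0.0069 0.1089] D [ 0.001  -0.0004  0.0071] rot deg [-0.04  0.11 -0.06] n 1 F [-0.38 -0.73  0.11] w 0.41
[[0.001, 0.0005, -0.0071]] ang [-0.04, 0.11, -0.06]
```

View pics/s4.png

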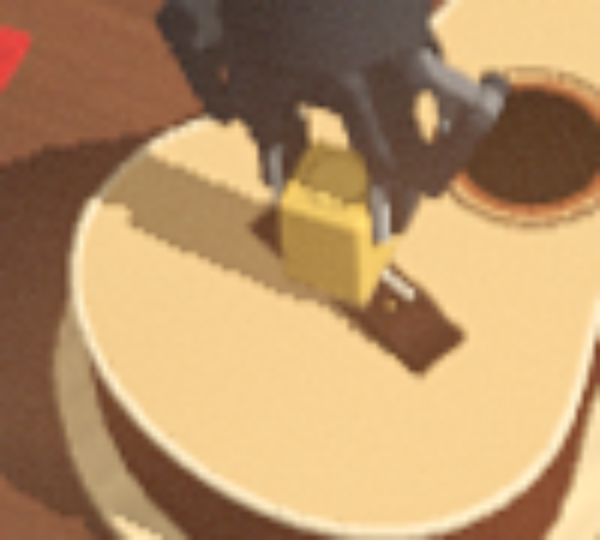

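The grip holds at 35 mm with the TCP 13 mm above the weight's foot. Lifting now.

Call:
arm_command(slide=[[0, 0, 0], [0, 0, -0.003], [0, 0, -0.006], [0, 0, -0.01], [0, 0, -0.012], [0, 0, -0.012], [0, 0, -0.012], [0, 0, -0.008]], angular=[[0, 0, 0], [0, 0, 0], [0, 0, 0], [0, 0, 0], [0, 0, 0], [0, 0, 0], [0, 0, 0], [0, 0, 0]], hand=[0.026, 0.026, 0.026, 0.026, 0.026, 0.026, 0.026, 0.026], squeeze=60)

```text
time: 5.15
tool_pos: [0.5267, 0.0069, 0.172]
tcp_rot: [-3.138, -0.108, 0.019]
wrist_force: [0.3, -0.8, -5.8]
width: 0.412
```

```bash
python3 -c "
from pl import *
plan([.475,.325,.165],down(0.3),step=.035)
im=bot.read_camera('scene');a=cv2.resize(im[160:270,200:300,::-1],None,fx=5,fy=5)
cv2.imwrite('pics/s5.png',a)"
```

```text
t 5.15 pos [0.5267 0.0069 0.172 ] D [-0.0517  0.3181 -0.007 ] rot deg [-0.07  0.71  3.64] n 10 F [ 0.29 -0.82 -5.81] w 0.412
[[-0.003, -0.0321, 0.0008], [-0.0032, -0.0321, 0.0008], [-0.0034, -0.0321, 0.0008], [-0.0036, -0.032, 0.0008], [-0.0038, -0.032, 0.0008], [-0.004, -0.032, 0.0007], [-0.0042, -0.032, 0.0007], [-0.0044, -0.0319, 0.0007], [-0.0046, -0.0319, 0.0007], [-0.0048, -0.0319, 0.0007]] ang [-0.01, 0.07, 0.36]
```

View pics/s5.png

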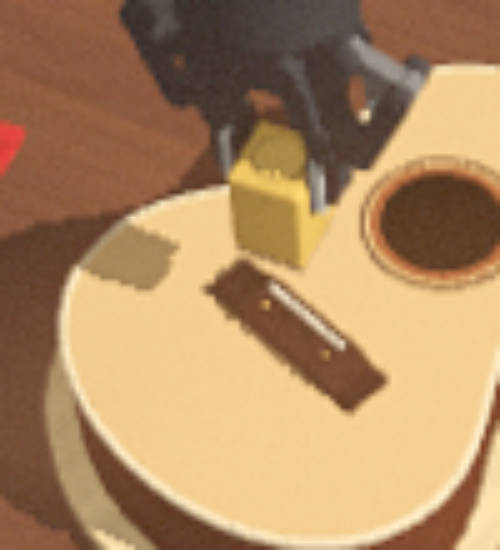

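The weight is lifted and the bridge is still on its pins. Carrying the weight to the mat.

Call:
arm_command(slide=[[-0.003, -0.018, 0], [-0.003, -0.032, 0], [-0.003, -0.032, 0], [-0.004, -0.034, 0.001], [-0.004, -0.034, 0.001], [-0.004, -0.034, 0.001], [-0.004, -0.034, 0.001], [-0.004, -0.034, 0.001]], angular=[[0, 0.1, 0.4], [0, 0.1, 0.4], [0, 0.1, 0.4], [0, 0.1, 0.4], [0, 0.1, 0.4], [0, 0.1, 0.4], [0, 0.1, 0.4], [0, 0.1, 0.4]], hand=[0.026, 0.026, 0.026, 0.026, 0.026, 0.026, 0.026, 0.026])

```text
time: 6.0
tool_pos: [0.4908, 0.2615, 0.1728]
tcp_rot: [3.141, 0.003, 0.02]
wrist_force: [1.0, -0.2, -5.1]
width: 0.414
```

```bash
python3 -c "
from pl import *
plan([.475,.325,.14],down(0.3),step=.03)"
```

```text
t 6.0 pos [0.4908 0.2615 0.1728] D [-0.0158  0.0635 -0.0328] rot deg [ 0.01 -0.73 -0.19] n 3 F [ 0.96 -0.2  -5.07] w 0.414
[[-0.0054, -0.0212, 0.0109], [-0.0053, -0.0212, 0.0109], [-0.0052, -0.0212, 0.0109]] ang [0.0, -0.24, -0.06]
```

Call:
arm_command(slide=[[-0.004, -0.022, 0], [-0.004, -0.016, 0.003], [-0.004, -0.01, 0.005], [-0.002, -0.003, 0.006], [0, 0, 0.006], [0, 0, 0.006], [0, 0, 0.004], [0, 0, 0]], angular=[[0, -0.3, 0], [0, -0.3, -0.1], [0, -0.1, 0], [0, 0, 0], [0, 0, 0], [0, 0, 0], [0, 0, 0], [0, 0, 0]], hand=[0.026, 0.026, 0.026, 0.026, 0.026, 0.026, 0.026, 0.026])

```text
time: 6.8
tool_pos: [0.4744, 0.3165, 0.14]
tcp_rot: [3.141, 0.012, -0.001]
wrist_force: [-0.0, 0.5, -6.2]
width: 0.409
```

```bash
python3 -c "
from pl import *
plan([.475,.325,.03],down(0.3),step=.02)
im=bot.read_camera('scene');a=cv2.resize(im[190:340,320:440,::-1],None,fx=4,fy=4)
cv2.imwrite('pics/s6.png',a)"
```

```text
t 6.8 pos [0.4744 0.3165 0.14  ] D [ 0.0006  0.0085 -0.11  ] rot deg [0.05 0.05 0.12] n 6 F [-0.03  0.51 -6.2 ] w 0.409
[[0.0001, -0.0014, 0.0183], [0.0001, -0.0014, 0.0183], [0.0001, -0.0014, 0.0183], [0.0001, -0.0014, 0.0183], [0.0001, -0.0014, 0.0183], [0.0001, -0.0014, 0.0183]] ang [0.01, 0.01, 0.02]
```

View pics/s6.png

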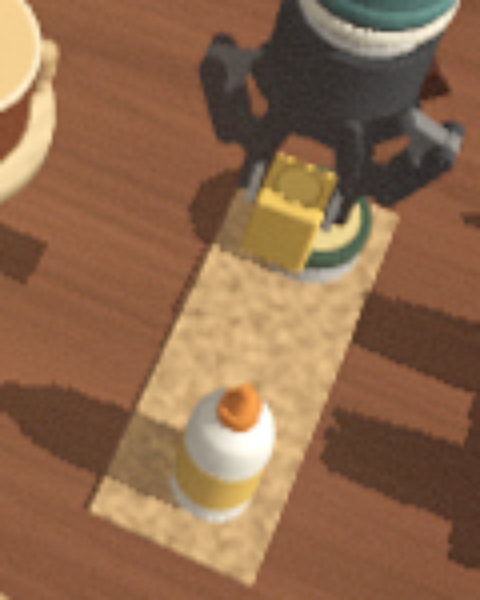

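The weight hangs straight above the gap between the tin and the bottle. Descending.

Call:
arm_command(slide=[[0, -0.003, 0.01], [0, -0.003, 0.016], [0, -0.002, 0.02], [0, -0.001, 0.02], [0, 0, 0.017], [0, 0, 0.009], [0, 0, 0.003], [0, 0, 0]], angular=[[0, 0, 0], [0, 0, 0], [0, 0, 0], [0, 0, 0], [0, 0, 0], [0, 0, 0], [0, 0, 0], [0, 0, 0]], hand=[0.026, 0.026, 0.026, 0.026, 0.026, 0.026, 0.026, 0.026])

```text
time: 7.65
tool_pos: [0.4781, 0.3265, 0.0423]
tcp_rot: [-3.139, -0.006, -0.008]
wrist_force: [-1.0, -0.5, -5.0]
width: 0.406
```

```bash
python3 -c "
from pl import *
plan([.475,.325,.018],down(0.3),step=.004)
im=bot.read_camera('scene');a=cv2.resize(im[190:340,320:440,::-1],None,fx=4,fy=4)
cv2.imwrite('pics/s7.png',a)"
```

```text
t 7.65 pos [0.4781 0.3265 0.0423] D [-0.0031 -0.0015 -0.0243] rot deg [-0.15 -0.28 -0.07] n 7 F [-1.01 -0.46 -4.99] w 0.406
[[-0.0005, 0.0002, 0.0035], [-0.0005, 0.0002, 0.0035], [-0.0005, 0.0002, 0.0035], [-0.0005, 0.0002, 0.0035], [-0.0004, 0.0002, 0.0035], [-0.0004, 0.0002, 0.0035], [-0.0004, 0.0002, 0.0035]] ang [-0.02, -0.04, -0.01]
```

View pics/s7.png

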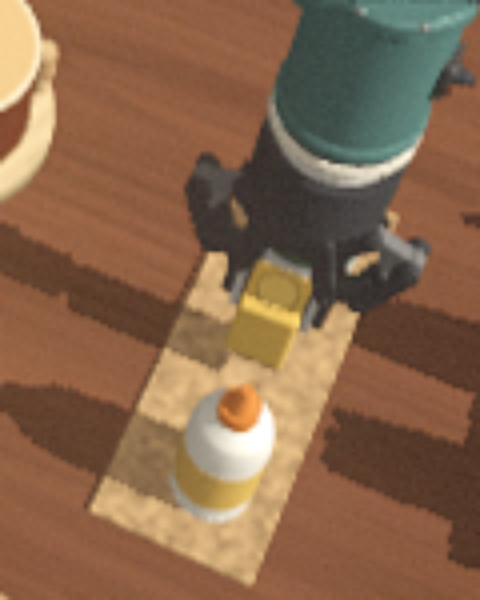

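```bash
python3 -c "
from pl import *
im=cv2.imread('pics/s7.png')
R=Ro.from_rotvec(bot.read_state()['tcp_rot']);p=np.array([.4785,.3265,.0423])
P={}
for i,(a,b) in enumerate(((1,1),(1,-1),(-1,-1),(-1,1))):
  for h in(0,1): P[i,h]=((proj('scene',p+R.apply([a*.018,b*.018,.0133-.055*h]))-[320,190]+.5)*4-.5).astype(int)
for i in range(4):
  j=(i+1)%4
  for u,v in(((i,0),(j,0)),((i,1),(j,1)),((i,0),(i,1))): cv2.line(im,P[u],P[v],(0,0,255),1)
cv2.imwrite('pics/s7o.png',cv2.resize(im[200:440,150:390],None,fx=2,fy=2))"
```

View pics/s7o.png

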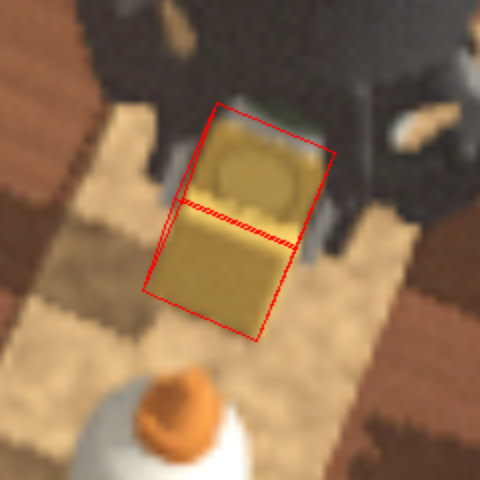

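The model outline matches the weight, so it is upright. Slow final descent.

Call:
arm_command(slide=[[-0.001, 0, 0.005], [-0.001, 0, 0.005], [-0.001, 0, 0.004], [0, 0, 0.003], [0, 0, 0.003], [0, 0, 0.002], [0, 0, 0], [0, 0, 0]], angular=[[0, -0.2, 0], [0, -0.1, 0], [0, 0, 0], [0, 0, 0], [0, 0, 0], [0, 0, 0], [0, 0, 0], [0, 0, 0]], hand=[0.026, 0.026, 0.026, 0.026, 0.026, 0.026, 0.026, 0.026])

```text
time: 8.5
tool_pos: [0.4777, 0.3283, 0.0222]
tcp_rot: [-3.135, -0.006, -0.008]
wrist_force: [-0.3, -0.5, -4.9]
width: 0.412
```

Call:
arm_command(slide=[[0, 0, 0.001], [0, 0, 0.002], [0, 0, 0.001], [0, 0, 0.001], [0, 0, 0], [0, 0, 0], [0, 0, 0], [0, 0, 0]], angular=[[-0.2, 0, 0], [0, 0, 0], [0, 0, 0], [0, 0, 0], [0, 0, 0], [0, 0, 0], [0, 0, 0], [0, 0, 0]], hand=[0.026, 0.026, 0.026, 0.026, 0.026, 0.026, 0.026, 0.026])

```text
time: 9.3
tool_pos: [0.4781, 0.3286, 0.0172]
tcp_rot: [-3.139, -0.006, -0.009]
wrist_force: [-0.3, 0.2, -6.1]
width: 0.403
```

Call:
arm_command(slide=[[0, 0, 0.001], [0, 0, 0.001], [0, 0, 0.001], [0, 0, 0], [0, 0, 0], [0, 0, 0], [0, 0, 0], [0, 0, 0]], angular=[[0, 0, 0], [0, 0, 0], [0, 0, 0], [0, 0, 0], [0, 0, 0], [0, 0, 0], [0, 0, 0], [0, 0, 0]], hand=[0.026, 0.026, 0.026, 0.026, 0.026, 0.026, 0.026, 0.026])

```text
time: 10.1
tool_pos: [0.4787, 0.3288, 0.017]
tcp_rot: [-3.139, -0.006, -0.01]
wrist_force: [-1.3, -0.9, 0.4]
width: 0.407
```

The wrist force fell to about 0, so the weight is standing on the mat. Releasing.

Call:
arm_command(slide=[[0, 0, 0], [0, 0, 0], [0, 0, 0], [0, 0, 0], [0, 0, 0], [0, 0, -0.005], [0, 0, -0.015], [0, 0, -0.025]], angular=[[0, 0, 0], [0, 0, 0], [0, 0, 0], [0, 0, 0], [0, 0, 0], [0, 0, 0], [0, 0, 0], [0, 0, 0]], hand=[0.038, 0.042, 0.05, 0.065, 0.08, 0.08, 0.08, 0.08])

```text
time: 10.9
tool_pos: [0.4788, 0.329, 0.0623]
tcp_rot: [-3.138, -0.006, -0.011]
wrist_force: [0.8, 0.9, 0.5]
width: 0.936
```

```bash
python3 -c "
from pl import *
plan([.49,.30,.22],down(0.3),step=.04)
im=bot.read_camera('scene');a=cv2.resize(im[190:340,320:440,::-1],None,fx=4,fy=4)
cv2.imwrite('pics/s8.png',a)"
```

```text
t 10.9 pos [0.4788 0.329  0.0623] D [ 0.0112 -0.029   0.1577] rot deg [-0.2  -0.39 -0.08] n 5 F [0.83 0.91 0.51] w 0.936
[[0.0024, 0.0057, -0.0315], [0.0024, 0.0057, -0.0315], [0.0023, 0.0057, -0.0315], [0.0023, 0.0058, -0.0315], [0.0023, 0.0058, -0.0315]] ang [-0.04, -0.08, -0.02]
```

View pics/s8.png

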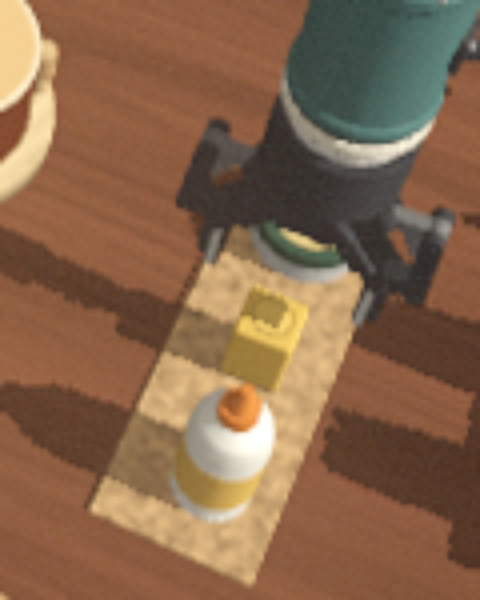

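The weight stands on the mat at crop (265,335), released. Rising now and turning toward the bridge.

Call:
arm_command(slide=[[0, 0, -0.035], [0, 0, -0.04], [0, 0, -0.04], [0, 0, -0.03], [0, 0, -0.01], [0.003, 0.01, 0], [0.003, 0.02, 0], [0.003, 0.03, 0]], angular=[[0, 0, 0], [0, 0, 0], [0, 0, 0], [0, 0, 0], [0, 0, 0], [0, 0, 0], [0, 0, 0], [0, 0, 0]], hand=[0.0854, 0.0854, 0.0854, 0.0854, 0.0854, 0.0854, 0.0854, 0.0854])

```text
time: 11.75
tool_pos: [0.49, 0.2707, 0.235]
tcp_rot: [-3.128, -0.014, -0.035]
wrist_force: [0.6, -0.8, 0.2]
width: 0.999
```

```bash
python3 -c "
from pl import *
im=bot.read_camera('top');a=im[...,::-1].copy();cv2.imwrite('pics/t1.png',a)
im=bot.read_camera('scene')[...,::-1].copy();cv2.imwrite('pics/s9.png',im)
cv2.imwrite('pics/z9.png',cv2.hconcat([cv2.resize(a[170:250,270:350],None,fx=5,fy=5,interpolation=2),cv2.resize(im[190:270,220:300],None,fx=5,fy=5,interpolation=2)]))
plan([.532,.0108,.2],down(72.5),step=.04)
"
```

```text
t 11.85 pos [0.4897 0.2675 0.2341] D [ 0.0423 -0.2567 -0.0341] rot deg [  0.2   -1.41 -72.22] n 10 F [-0.01  0.08 -0.34] w 0.998
[[0.004, 0.0257, 0.0032], [0.0008, 0.026, 0.0032], [-0.0025, 0.0259, 0.0032], [-0.0057, 0.0254, 0.0032], [-0.0089, 0.0245, 0.0032], [-0.0119, 0.0232, 0.0032], [-0.0147, 0.0215, 0.0032], [-0.0173, 0.0195, 0.0033], [-0.0196, 0.0172, 0.0033], [-0.0216, 0.0146, 0.0034]] ang [0.02, -0.14, -7.22]
```

View pics/z9.png

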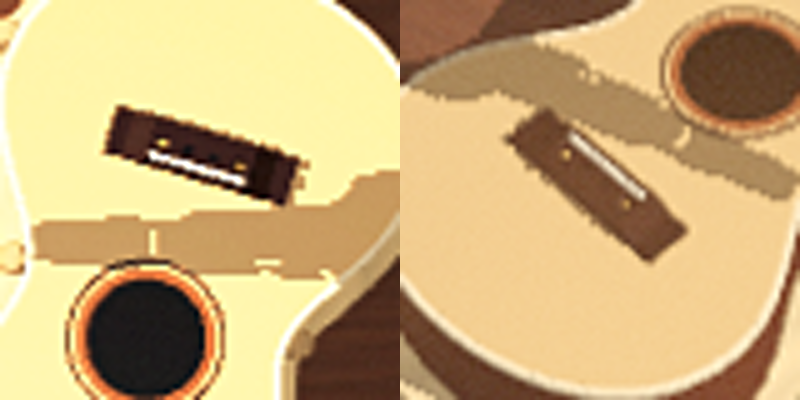

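View pics/t1.png

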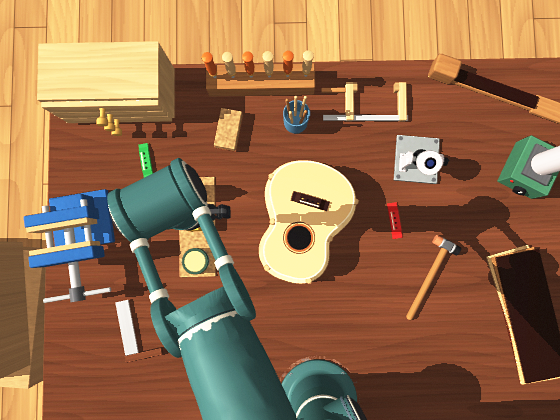

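Run:
```python
from h import *
for n,f,(x0,y0) in(("top","t1",(280,180)),("scene","s9",(230,200))):
    im=cv2.imread(f"pics/{f}.png")[y0:y0+50 if n=="top" else y0+55,x0:x0+70 if n=="top" else x0+90]
    u=cv2.resize(im,None,fx=6,fy=6,interpolation=cv2.INTER_CUBIC)
    m=(u.max(2)<125).astype(np.uint8);m=cv2.morphologyEx(m,cv2.MORPH_CLOSE,np.ones((25,25)))
    k,lab,st,ce=cv2.connectedComponentsWithStats(m)
    cand=[j for j in range(1,k) if 2000<st[j,4]<40000];print(n,[(st[j].tolist(),ce[j].round(0).tolist()) for j in cand])
    for j in cand:
        ys,xs=np.nonzero(lab==j)
        for z in(.091,.095):
            s=np.arange(0,len(xs),7);W=np.array([atz(n,cr(a,b,x0,y0,6),z)[:2] for a,b in zip(xs[s],ys[s])]).astype(np.float32)
            r=cv2.minAreaRect(W*1000);mu=W.mean(0);w,v=np.linalg.eigh(np.cov((W-mu).T));d=v[:,1]*np.sign(v[1,1]);
            print(z,"rect",np.round(r,1) if 0 else r,"mean",mu.round(4),"yaw",np.degrees(np.arctan2(-d[0],d[1])).round(1))
```

```text
top [([68, 68, 231, 119, 13391], [183.0, 126.0]), ([49, 251, 118, 49, 3975], [107.0, 278.0])]
0.091 rect ((532.431640625, 11.314128875732422), (97.91814422607422, 26.994380950927734), 72.56455993652344) mean [0.5323 0.0111] yaw -17.6
0.095 rect ((532.0057373046875, 11.578132629394531), (97.57852172851562, 26.90071678161621), 72.56451416015625) mean [0.5319 0.0114] yaw -17.6
0.091 rect ((468.0637512207031, 44.546661376953125), (49.40135192871094, 20.83595085144043), 88.98893737792969) mean [0.467  0.0453] yaw -4.8
0.095 rect ((467.861083984375, 44.695396423339844), (49.230003356933594, 20.763687133789062), 88.98893737792969) mean [0.4668 0.0455] yaw -4.8
scene [([277, 0, 147, 84, 10518], [351.0, 37.0]), ([69, 72, 211, 180, 12126], [174.0, 163.0])]
0.091 rect ((449.49383544921875, 49.31897735595703), (43.28398895263672, 60.39108657836914), 27.80314826965332) mean [0.4475 0.0485] yaw 28.1
0.095 rect ((452.25140380859375, 50.64482879638672), (43.093017578125, 60.12464141845703), 27.80316925048828) mean [0.4502 0.0498] yaw 28.1
0.091 rect ((535.5869750976562, 14.32883071899414), (100.01544189453125, 28.42934226989746), 72.06143188476562) mean [0.5371 0.0148] yaw -17.8
0.095 rect ((537.9645385742188, 15.80908203125), (99.57415771484375, 28.303916931152344), 72.06145477294922) mean [0.5395 0.0162] yaw -17.8
```

Both views agree: the bridge centre is at about (0.533, 0.012) with yaw −17.6°, and its size is 98×27 mm as expected. Moving to hover above it.

Call:
arm_command(slide=[[0.004, 0.025, 0.001], [0.001, 0.026, 0.002], [-0.002, 0.026, 0.002], [-0.006, 0.025, 0.002], [-0.009, 0.024, 0.002], [-0.012, 0.023, 0.003], [-0.015, 0.021, 0.003], [-0.017, 0.019, 0.003]], angular=[[0, -0.1, -7.2], [0, -0.1, -7.2], [0, -0.1, -7.2], [0, -0.1, -7.2], [0, -0.1, -7.2], [0, -0.1, -7.2], [0, -0.1, -7.2], [0, -0.1, -7.2]], hand=[0.0854, 0.08, 0.075, 0.07, 0.065, 0.06, 0.06, 0.06])

```text
time: 12.65
tool_pos: [0.5183, 0.0571, 0.1986]
tcp_rot: [-2.71, -1.573, 0.016]
wrist_force: [-0.2, -0.3, 0.0]
width: 0.702
```

```bash
python3 -c "
from pl import *
plan([.533,.012,.16],down(72.4),step=.02)
"
```

```text
t 12.65 pos [0.5183 0.0571 0.1986] D [ 0.0147 -0.0451 -0.0386] rot deg [ -0.7    0.2  -12.15] n 4 F [-0.19 -0.28  0.04] w 0.702
[[-0.0079, 0.0089, 0.0096], [-0.0084, 0.0084, 0.0096], [-0.0088, 0.008, 0.0096], [-0.0092, 0.0074, 0.0096]] ang [-0.18, 0.05, -3.04]
```

Call:
arm_command(slide=[[-0.006, 0.007, 0.006], [-0.006, 0.006, 0.006], [-0.006, 0.005, 0.006], [-0.004, 0.002, 0.006], [0, 0, 0.004], [0, 0, 0], [0, 0, 0], [0, 0, 0]], angular=[[-0.3, 0, -3], [-0.3, 0, -2.5], [0, 0, -1], [0, 0, 0], [0, 0, 0], [0, 0, 0], [0, 0, 0], [0, 0, 0]], hand=[0.06, 0.06, 0.06, 0.06, 0.06, 0.06, 0.06, 0.06])

```text
time: 13.45
tool_pos: [0.5201, 0.024, 0.1581]
tcp_rot: [-2.616, -1.725, 0.029]
wrist_force: [0.3, 0.7, 0.2]
width: 0.706
```

```bash
python3 -c "
from pl import *
plan([.533,.012,.125],down(72.4),step=.02)
"
```

```text
t 13.45 pos [0.5201 0.024  0.1581] D [ 0.0129 -0.012  -0.0331] rot deg [-1.02  0.57 -5.6 ] n 2 F [0.33 0.71 0.24] w 0.706
[[-0.0028, 0.0086, 0.0164], [-0.0033, 0.0083, 0.0165]] ang [-0.51, 0.29, -2.8]
```

Call:
arm_command(slide=[[-0.001, 0.006, 0.003], [-0.002, 0.006, 0.006], [-0.002, 0.004, 0.008], [-0.001, 0.001, 0.008], [0, 0, 0.004], [0, 0, 0.001], [0, 0, 0], [0, 0, 0]], angular=[[-0.4, 0.2, -2], [-0.4, 0.2, -2], [-0.2, 0.1, -1], [0, 0, -0.5], [0, 0, 0], [0, 0, 0], [0, 0, 0], [0, 0, 0]], hand=[0.055, 0.055, 0.055, 0.055, 0.055, 0.055, 0.055, 0.055])

```text
time: 14.25
tool_pos: [0.5354, 0.0138, 0.1284]
tcp_rot: [2.531, 1.858, 0.004]
wrist_force: [-0.8, 0.1, 0.6]
width: 0.641
```

```bash
python3 -c "
from pl import *
plan([.533,.012,.125],down(72.4),step=.02)
im=bot.read_camera('scene');a=cv2.resize(im[170:270,200:310,::-1],None,fx=6,fy=6);cv2.imwrite('pics/s10.png',a)
"
```

```text
t 14.25 pos [0.5354 0.0138 0.1284] D [-0.0024 -0.0018 -0.0034] rot deg [ 0.19 -0.04  0.17] n 1 F [-0.85  0.07  0.63] w 0.641
[[-0.0024, -0.0018, 0.0034]] ang [0.19, -0.04, 0.17]
```

View pics/s10.png

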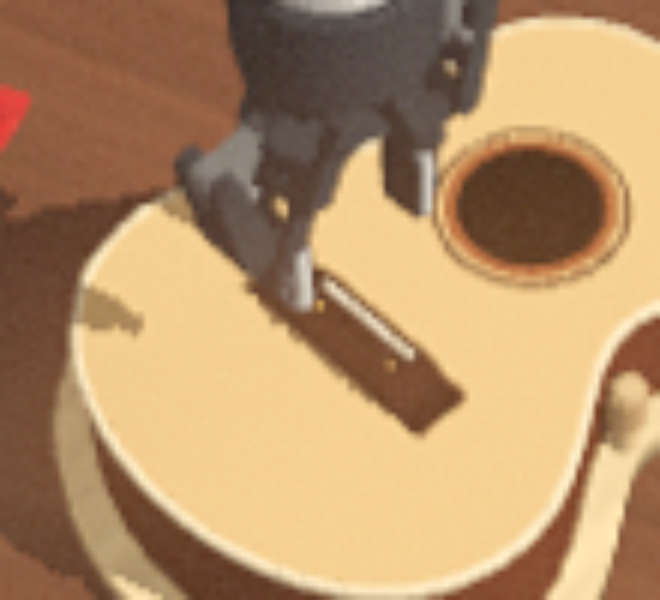

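Call:
arm_command(slide=[[-0.002, -0.002, 0.004], [0, 0, 0.004], [0, 0, 0.004], [0, 0, 0.004], [0, 0, 0.003], [0, 0, 0.002], [0, 0, 0], [0, 0, 0]], angular=[[0.2, 0, 0.2], [0, 0, 0], [0, 0, 0], [0, 0, 0], [0, 0, 0], [0, 0, 0], [0, 0, 0], [0, 0, 0]], hand=[0.05, 0.05, 0.05, 0.05, 0.05, 0.05, 0.05, 0.05])

```text
time: 15.1
tool_pos: [0.5328, 0.0124, 0.1058]
tcp_rot: [-2.536, -1.854, -0.001]
wrist_force: [0.3, -0.2, -0.3]
width: 0.587
```

```bash
python3 -c "
from pl import *
plan([.533,.012,.097],down(72.4),step=.02)
im=bot.read_camera('scene');a=cv2.resize(im[170:270,200:310,::-1],None,fx=6,fy=6);cv2.imwrite('pics/s11.png',a)
"
```

```text
t 15.1 pos [0.5328 0.0124 0.1058] D [ 0.0002 -0.0004 -0.0088] rot deg [-0.   -0.05 -0.06] n 1 F [ 0.29 -0.18 -0.29] w 0.587
[[-0.0003, 0.0003, 0.0088]] ang [-0.0, -0.05, -0.06]
```

View pics/s11.png

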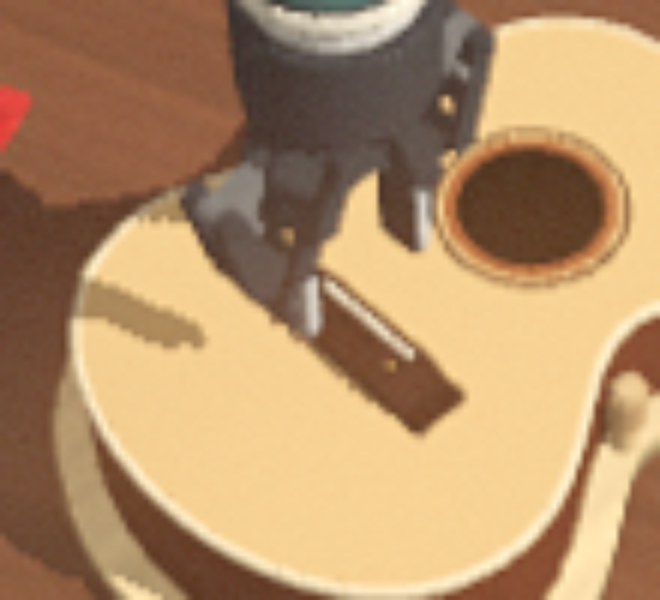

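Call:
arm_command(slide=[[0, 0, 0.003], [0, 0, 0.003], [0, 0, 0.002], [0, 0, 0.001], [0, 0, 0], [0, 0, 0], [0, 0, 0], [0, 0, 0]], angular=[[0, 0, 0], [0, 0, 0], [0, 0, 0], [0, 0, 0], [0, 0, 0], [0, 0, 0], [0, 0, 0], [0, 0, 0]], hand=[0.045, 0.045, 0.045, 0.042, 0.042, 0.042, 0.042, 0.042], squeeze=25)

```text
time: 15.95
tool_pos: [0.5332, 0.0125, 0.0965]
tcp_rot: [2.536, 1.854, 0.002]
wrist_force: [-0.4, -0.4, -0.2]
width: 0.492
```

```bash
python3 -c "
from pl import *
plan([.533,.012,.097],down(72.4),step=.02)
im=bot.read_camera('scene');a=cv2.resize(im[180:260,215:305,::-1],None,fx=8,fy=8,interpolation=2)[:600];
cv2.imwrite('pics/s12.png',a)
for z in(.086,.088,.09,.092,.096): print(z,atz('scene',cr(0,0,215,180,8),z))
"
```

```text
t 15.95 pos [0.5332 0.0125 0.0965] D [-0.0002 -0.0005  0.0005] rot deg [ 0.05 -0.06 -0.06] n 1 F [-0.4  -0.44 -0.18] w 0.492
[[-0.0005, -0.0001, -0.0005]] ang [0.05, -0.06, -0.06]
0.086 [ 0.45667641 -0.1615374   0.086     ]
0.088 [ 0.45803186 -0.16041548  0.088     ]
0.09 [ 0.45938732 -0.15929356  0.09      ]
0.092 [ 0.46074277 -0.15817164  0.092     ]
0.096 [ 0.46345368 -0.15592781  0.096     ]
```

View pics/s12.png

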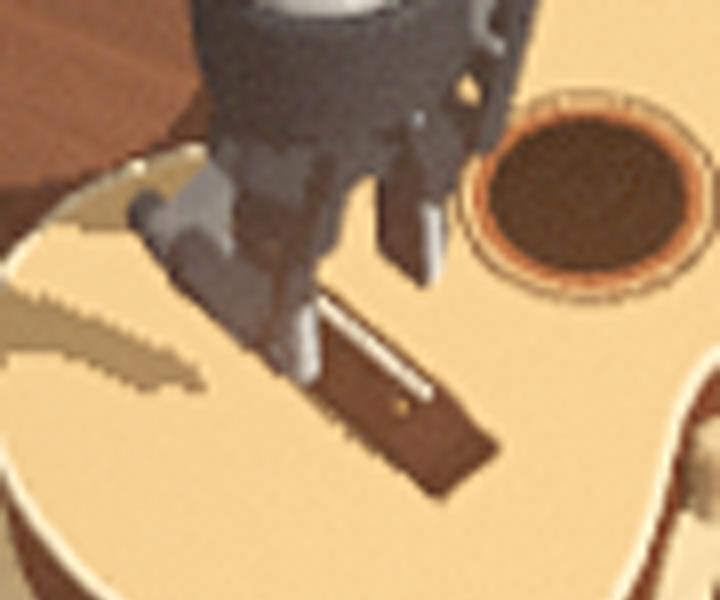

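```bash
python3 -c "
from pl import *
b=lambda P:((proj('scene',np.array(P))-[215,180]+.5)*8-.5).round()
R=Ro.from_rotvec(bot.read_state()['tcp_rot']);p=bot.read_state()['tool_pos']
for s in(.021,-.021):
  for zz in(.008,.003): print(s,zz,[b(p+R.apply([x,s,zz])) for x in(-.011,.011)])
print('centre',b([.533,.012,.096]))
y=np.array([.3024,.953,0])
print('pins',[b(np.array([.533,.012,.096])+k*y) for k in(-.021,.021)],'end+',[b(np.array([.533,.012,.091])+.05*y+k*np.array([.953,-.3024,0])) for k in(-.013,.013)])
"
```

```text
0.021 0.008 [array([276., 389.]), array([326., 432.])]
0.021 0.003 [array([275., 379.]), array([325., 422.])]
-0.021 0.008 [array([377., 309.]), array([427., 351.])]
-0.021 0.003 [array([377., 300.]), array([427., 341.])]
centre [350. 354.]
pins [array([302., 314.]), array([398., 395.])] end+ [array([498., 436.]), array([435., 488.])]
```

Call:
arm_command(slide=[[0, 0, 0], [0, 0, 0], [0, 0, 0], [0, 0, 0], [0, 0, 0], [0, 0, 0], [0, 0, 0], [0, 0, 0]], angular=[[0, 0, 0], [0, 0, 0], [0, 0, 0], [0, 0, 0], [0, 0, 0], [0, 0, 0], [0, 0, 0], [0, 0, 0]], hand=[0.038, 0.034, 0.031, 0.028, 0.026, 0.022, 0.018, 0.018], squeeze=25)

```text
time: 16.8
tool_pos: [0.5334, 0.0125, 0.0968]
tcp_rot: [2.536, 1.854, 0.003]
wrist_force: [1.0, -1.1, 0.2]
width: 0.207
```

```bash
python3 -c "
from pl import *
plan([.533,.012,.097],down(72.4),step=.02)
im=bot.read_camera('scene');a=cv2.resize(im[180:260,215:305,::-1],None,fx=8,fy=8,interpolation=2)[:600];
cv2.imwrite('pics/s13.png',a)
"
```

```text
t 16.8 pos [0.5334 0.0125 0.0968] D [-0.0004 -0.0005  0.0002] rot deg [ 0.08 -0.07 -0.05] n 1 F [ 0.95 -1.13  0.18] w 0.207
[[-0.0006, -0.0003, -0.0002]] ang [0.08, -0.07, -0.05]
```

View pics/s13.png

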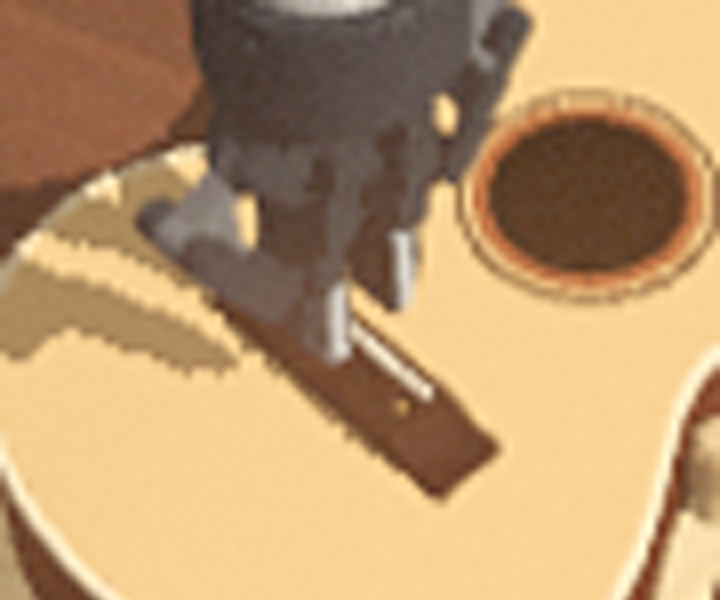

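```bash
python3 -c "
from pl import *
b=lambda P:((proj('scene',np.array(P))-[215,180]+.5)*8-.5).round()
R=Ro.from_rotvec(bot.read_state()['tcp_rot']);p=bot.read_state()['tool_pos']
for s in(.009,-.009):
  for zz in(.008,.003,-.002,-.007): print(s,zz,[b(p+R.apply([x,s,zz])) for x in(-.011,.011)])
"
```

```text
0.009 0.008 [array([305., 366.]), array([355., 408.])]
0.009 0.003 [array([304., 356.]), array([354., 399.])]
0.009 -0.002 [array([303., 346.]), array([354., 389.])]
0.009 -0.007 [array([303., 337.]), array([353., 380.])]
-0.009 0.008 [array([348., 332.]), array([398., 374.])]
-0.009 0.003 [array([348., 322.]), array([398., 364.])]
-0.009 -0.002 [array([347., 312.]), array([398., 355.])]
-0.009 -0.007 [array([347., 302.]), array([397., 345.])]
```

The opening closed to 18 mm, which is less than the 26 mm bridge width, so the fingers shut above the bridge. The tips stand higher than I assumed. Reopening and going lower.

Call:
arm_command(slide=[[0, 0, 0], [0, 0, 0], [0, 0, 0], [0, 0, 0.002], [0, 0, 0.002], [0, 0, 0.002], [0, 0, 0.001], [0, 0, 0]], angular=[[0, 0, 0], [0, 0, 0], [0, 0, 0], [0, 0, 0], [0, 0, 0], [0, 0, 0], [0, 0, 0], [0, 0, 0]], hand=[0.025, 0.034, 0.04, 0.04, 0.04, 0.04, 0.04, 0.04], squeeze=25)

```text
time: 17.65
tool_pos: [0.5333, 0.0125, 0.0889]
tcp_rot: [2.536, 1.854, 0.002]
wrist_force: [0.3, -0.2, 0.8]
width: 0.469
```

```bash
python3 -c "
from pl import *
plan([.533,.012,.089],down(72.4),step=.02)
im=bot.read_camera('scene');a=cv2.resize(im[180:260,215:305,::-1],None,fx=8,fy=8,interpolation=2)[:600];
cv2.imwrite('pics/s14.png',a)
"
```

```text
t 17.65 pos [0.5333 0.0125 0.0889] D [-0.0003 -0.0005  0.0001] rot deg [ 0.06 -0.06 -0.05] n 1 F [ 0.26 -0.15  0.81] w 0.469
[[-0.0005, -0.0001, -0.0001]] ang [0.06, -0.06, -0.05]
```

View pics/s14.png

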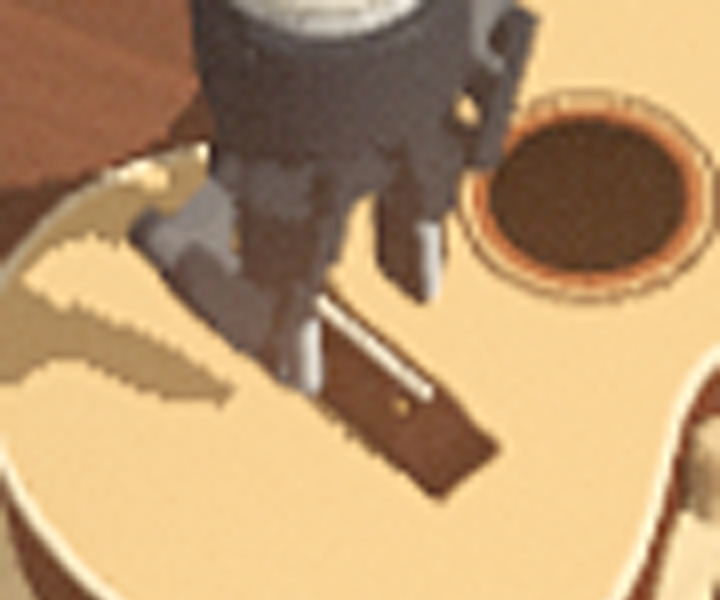

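Call:
arm_command(slide=[[0, 0, 0.001], [0, 0, 0.001], [0, 0, 0.001], [0, 0, 0.001], [0, 0, 0], [0, 0, 0], [0, 0, 0], [0, 0, 0]], angular=[[0, 0, 0], [0, 0, 0], [0, 0, 0], [0, 0, 0], [0, 0, 0], [0, 0, 0], [0, 0, 0], [0, 0, 0]], hand=[0.04, 0.04, 0.04, 0.038, 0.034, 0.028, 0.022, 0.02], squeeze=25)

```text
time: 18.5
tool_pos: [0.5335, 0.0125, 0.0848]
tcp_rot: [2.536, 1.854, 0.003]
wrist_force: [-0.3, 0.1, -0.3]
width: 0.231
```

```bash
python3 -c "
from pl import *
plan([.533,.012,.089],down(72.4),step=.02)
im=bot.read_camera('scene');a=cv2.resize(im[180:260,215:305,::-1],None,fx=8,fy=8,interpolation=2)[:600];
cv2.imwrite('pics/s15.png',a)
"
```

```text
t 18.5 pos [0.5335 0.0125 0.0848] D [-0.0005 -0.0005  0.0042] rot deg [ 0.08 -0.07 -0.05] n 1 F [-0.28  0.07 -0.27] w 0.231
[[-0.0006, -0.0003, -0.0042]] ang [0.08, -0.07, -0.05]
```

View pics/s15.png

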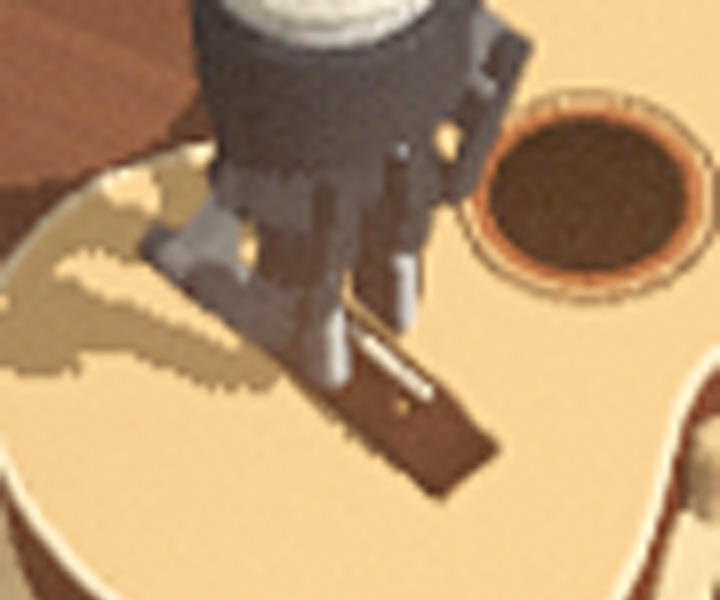

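Still above the bridge, at 20 mm opening. The picture agrees: the tip corner is about 3 to 9 mm above the bridge top, so the real tips sit well behind the stated point. I'll open, feel downward in 1–2 mm rows, and close again.

Call:
arm_command(slide=[[0, 0, 0], [0, 0, 0], [0, 0, 0.0015], [0, 0, 0.0015], [0, 0, 0.0015], [0, 0, 0.0015], [0, 0, 0.001], [0, 0, 0]], angular=[[0, 0, 0], [0, 0, 0], [0, 0, 0], [0, 0, 0], [0, 0, 0], [0, 0, 0], [0, 0, 0], [0, 0, 0]], hand=[0.034, 0.04, 0.04, 0.04, 0.04, 0.04, 0.036, 0.034], squeeze=25)

```text
time: 19.35
tool_pos: [0.5334, 0.0125, 0.0771]
tcp_rot: [2.536, 1.854, 0.003]
wrist_force: [0.3, 0.1, 0.5]
width: 0.399
```

```bash
python3 -c "
from pl import *
plan([.533,.012,.089],down(72.4),step=.02)
im=bot.read_camera('scene');a=cv2.resize(im[180:260,215:305,::-1],None,fx=8,fy=8,interpolation=2)[:600];
cv2.imwrite('pics/s16.png',a)
"
```

```text
t 19.35 pos [0.5334 0.0125 0.0771] D [-0.0004 -0.0005  0.0119] rot deg [ 0.07 -0.07 -0.05] n 1 F [0.28 0.07 0.52] w 0.399
[[-0.0006, -0.0002, -0.0119]] ang [0.07, -0.07, -0.05]
```

View pics/s16.png

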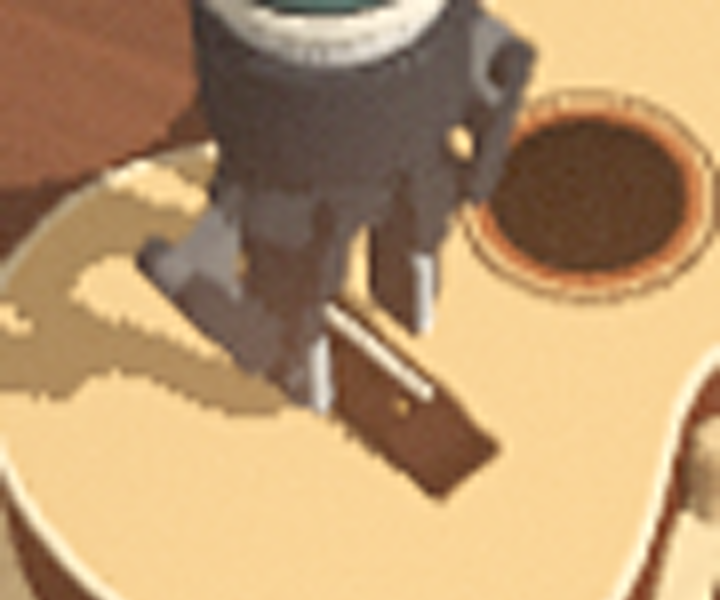

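The finger's shadow now meets its tip, so the tip is only a few mm above the soundboard. Closing.

Call:
arm_command(slide=[[0, 0, 0], [0, 0, 0], [0, 0, 0], [0, 0, 0], [0, 0, 0], [0, 0, 0], [0, 0, 0], [0, 0, 0]], angular=[[0, 0, 0], [0, 0, 0], [0, 0, 0], [0, 0, 0], [0, 0, 0], [0, 0, 0], [0, 0, 0], [0, 0, 0]], hand=[0.031, 0.029, 0.027, 0.025, 0.023, 0.02, 0.018, 0.018], squeeze=30)

```text
time: 20.2
tool_pos: [0.5337, 0.0125, 0.0775]
tcp_rot: [2.535, 1.854, 0.003]
wrist_force: [-0.8, 0.7, 0.0]
width: 0.212
```

```bash
python3 -c "
from pl import *
plan([.533,.012,.089],down(72.4),step=.02)
im=bot.read_camera('scene');a=cv2.resize(im[180:260,215:305,::-1],None,fx=8,fy=8,interpolation=2)[:600];
cv2.imwrite('pics/s17.png',a)
"
```

```text
t 20.2 pos [0.5337 0.0125 0.0775] D [-0.0007 -0.0005  0.0115] rot deg [ 0.11 -0.08 -0.05] n 1 F [-0.82  0.7   0.02] w 0.212
[[-0.0006, -0.0005, -0.0115]] ang [0.11, -0.08, -0.05]
```

View pics/s17.png

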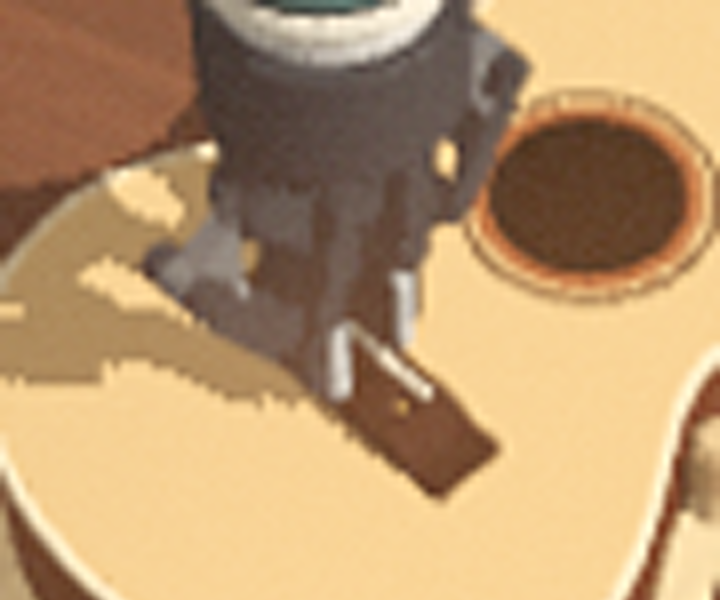

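Call:
arm_command(slide=[[0, 0, 0], [0, 0, 0.001], [0, 0, 0.0015], [0, 0, 0.0015], [0, 0, 0.001], [0, 0, 0], [0, 0, 0], [0, 0, 0]], angular=[[0, 0, 0], [0, 0, 0], [0, 0, 0], [0, 0, 0], [0, 0, 0], [0, 0, 0], [0, 0, 0], [0, 0, 0]], hand=[0.036, 0.037, 0.037, 0.037, 0.036, 0.034, 0.028, 0.022], squeeze=30)

```text
time: 21.05
tool_pos: [0.5337, 0.0125, 0.072]
tcp_rot: [2.535, 1.854, 0.003]
wrist_force: [-0.4, -0.4, -0.4]
width: 0.285
```

```bash
python3 -c "
from pl import *
plan([.533,.012,.089],down(72.4),step=.02)
im=bot.read_camera('scene');a=cv2.resize(im[180:260,215:305,::-1],None,fx=8,fy=8,interpolation=2)[:600];
cv2.imwrite('pics/s18.png',a)
"
```

```text
t 21.05 pos [0.5337 0.0125 0.072 ] D [-0.0007 -0.0005  0.017 ] rot deg [ 0.1  -0.08 -0.05] n 1 F [-0.43 -0.44 -0.41] w 0.285
[[-0.0006, -0.0005, -0.017]] ang [0.1, -0.08, -0.05]
```

View pics/s18.png

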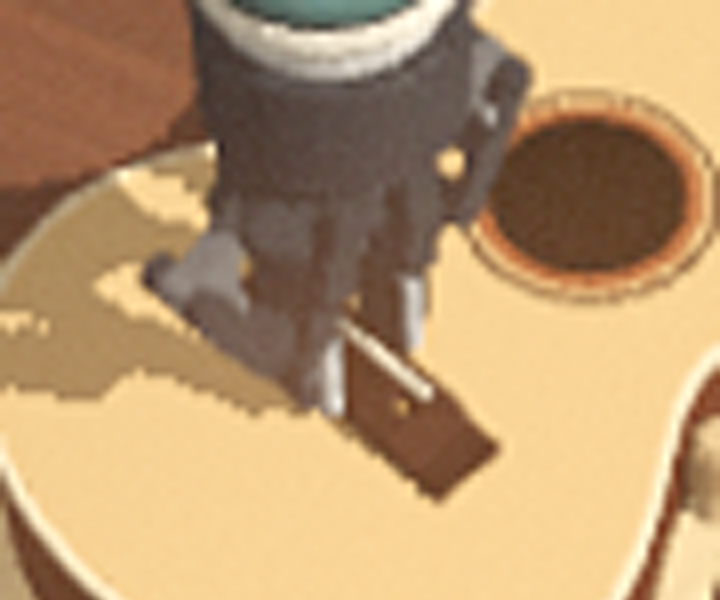

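Call:
arm_command(slide=[[0, 0, 0], [0, 0, 0], [0, 0, 0], [0, 0, 0], [0, 0, 0], [0, 0, 0], [0, 0, 0], [0, 0, 0]], angular=[[0, 0, 0], [0, 0, 0], [0, 0, 0], [0, 0, 0], [0, 0, 0], [0, 0, 0], [0, 0, 0], [0, 0, 0]], hand=[0.02, 0.018, 0.018, 0.018, 0.018, 0.018, 0.018, 0.018], squeeze=30)

```text
time: 21.9
tool_pos: [0.5337, 0.0125, 0.0719]
tcp_rot: [2.535, 1.854, 0.003]
wrist_force: [0.4, -0.0, -0.4]
width: 0.285
```

Contact at 24 mm, so the bridge is between the pads, but perhaps only shallowly. I'll regrip 3 mm deeper.

Call:
arm_command(slide=[[0, 0, 0], [0, 0, 0.001], [0, 0, 0.001], [0, 0, 0.001], [0, 0, 0], [0, 0, 0], [0, 0, 0], [0, 0, 0]], angular=[[0, 0, 0], [0, 0, 0], [0, 0, 0], [0, 0, 0], [0, 0, 0], [0, 0, 0], [0, 0, 0], [0, 0, 0]], hand=[0.031, 0.031, 0.031, 0.031, 0.028, 0.024, 0.018, 0.018], squeeze=40)

```text
time: 22.7
tool_pos: [0.5338, 0.0125, 0.0687]
tcp_rot: [2.535, 1.854, 0.004]
wrist_force: [-0.8, -0.4, -0.5]
width: 0.289
```

```bash
python3 -c "
from pl import *
plan([.533,.012,.069],down(72.4),step=.02)
im=bot.read_camera('scene');a=cv2.resize(im[180:260,215:305,::-1],None,fx=8,fy=8,interpolation=2)[:600];
cv2.imwrite('pics/s19.png',a)
"
```

```text
t 22.7 pos [0.5338 0.0125 0.0687] D [-0.0008 -0.0005  0.0003] rot deg [ 0.11 -0.08 -0.05] n 1 F [-0.76 -0.37 -0.55] w 0.289
[[-0.0007, -0.0006, -0.0003]] ang [0.11, -0.08, -0.05]
```

View pics/s19.png

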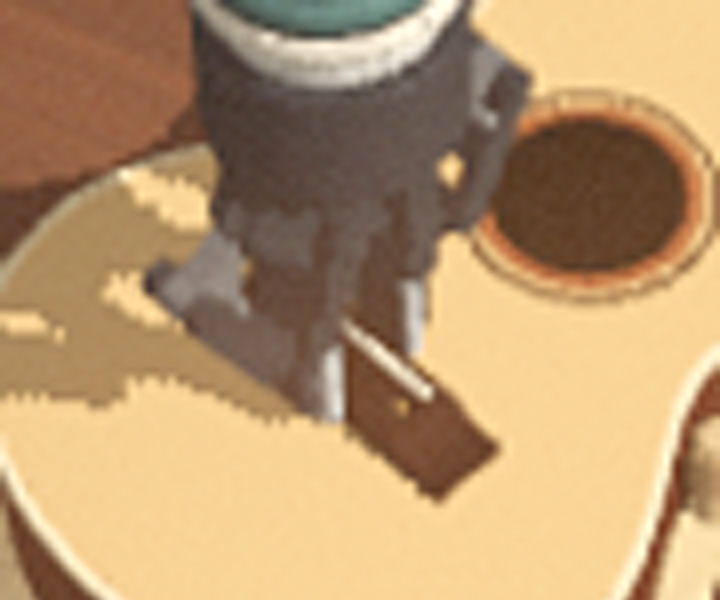

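Gripped at 24.7 mm with the TCP at 0.0687 and wrist force near zero. Lifting straight up off the pins.

Call:
arm_command(slide=[[0, 0, -0.002], [0, 0, -0.003], [0, 0, -0.004], [0, 0, -0.006], [0, 0, -0.01], [0, 0, -0.015], [0, 0, -0.02], [0, 0, -0.02]], angular=[[0, 0, 0], [0, 0, 0], [0, 0, 0], [0, 0, 0], [0, 0, 0], [0, 0, 0], [0, 0, 0], [0, 0, 0]], hand=[0.018, 0.018, 0.018, 0.018, 0.018, 0.018, 0.018, 0.018], squeeze=40)

```text
time: 23.55
tool_pos: [0.5309, 0.0125, 0.1509]
tcp_rot: [-2.533, -1.852, 0.004]
wrist_force: [0.4, 0.3, -0.7]
width: 0.287
```

```bash
python3 -c "
from pl import *
plan([.533,.012,.2],down(72.4),step=.02)
im=bot.read_camera('scene');a=cv2.resize(im[130:250,200:310,::-1],None,fx=5,fy=5,interpolation=2)[:600];
cv2.imwrite('pics/s20.png',a)
"
```

```text
t 23.55 pos [0.5309 0.0125 0.1509] D [ 0.0021 -0.0005  0.0491] rot deg [-0.24  0.02 -0.05] n 3 F [ 0.44  0.26 -0.7 ] w 0.287
[[0.0001, 0.0006, -0.0164], [0.0001, 0.0007, -0.0164], [0.0001, 0.0007, -0.0164]] ang [-0.08, 0.01, -0.02]
```

View pics/s20.png

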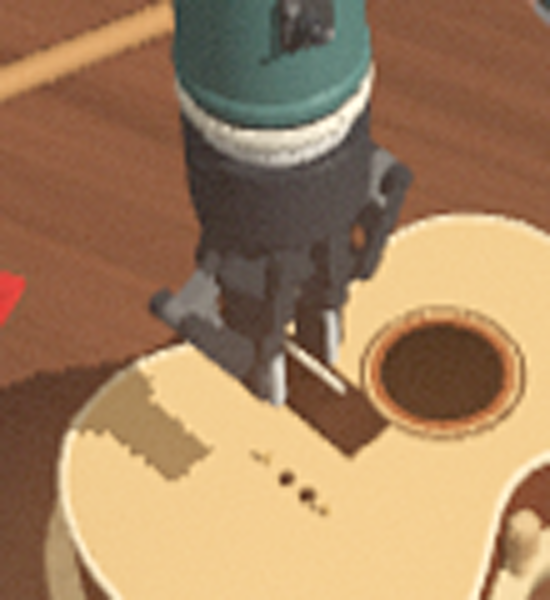

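The bridge is off its pins. Now working out the pose in front of the lens.

```bash
cat > tg.py <<'E'
from pl import *
L=np.array([.620,-.294,.128]);yaw=np.radians(-5.7);t=.375
xh=np.array([np.cos(yaw),np.sin(yaw),0]);zl=-np.sin(t)*xh+np.array([0,0,np.cos(t)]);yl=np.array([-np.sin(yaw),np.cos(yaw),0]);xl=np.cross(yl,zl)
RT=Rz(-zl,xl)
def tcp(d,off=.0223): return L+(d-off)*zl
E
python3 -c "
from tg import *
print(tcp(.105),zl,xl)
plan(tcp(.155),RT,step=.04)
"
```

```text
[ 0.58985903 -0.29099153  0.20495298] [-0.36446152  0.0363781   0.93050762] [ 0.92590679 -0.09241778  0.36627253]
t 23.6 pos [0.5336 0.0124 0.1551] D [ 0.038  -0.3016  0.0964] rot deg [-21.28   2.17 -11.82] n 8 F [ 1.34 -0.42  2.08] w 0.283
[[-0.0345, 0.016, -0.0121], [-0.0348, 0.0156, -0.0115], [-0.0352, 0.0153, -0.0109], [-0.0355, 0.0148, -0.0104], [-0.0358, 0.0144, -0.0099], [-0.0362, 0.0139, -0.0094], [-0.0365, 0.0134, -0.009], [-0.0368, 0.0129, -0.0085]] ang [-2.66, 0.27, -1.48]
```

Call:
arm_command(slide=[[-0.02, 0.01, -0.02], [-0.032, 0.015, -0.014], [-0.034, 0.015, -0.012], [-0.035, 0.015, -0.01], [-0.035, 0.014, -0.009], [-0.035, 0.014, -0.008], [-0.034, 0.013, -0.007], [-0.025, 0.01, -0.005]], angular=[[-2.6, 0.3, -1.5], [-2.6, 0.3, -1.5], [-2.6, 0.3, -1.5], [-2.6, 0.3, -1.5], [-2.6, 0.3, -1.5], [-2.6, 0.3, -1.5], [-2.6, 0.3, -1.5], [-1.5, 0.2, -0.8]], hand=[0.018, 0.018, 0.018, 0.018, 0.018, 0.018, 0.018, 0.018])

```text
time: 24.4
tool_pos: [0.5767, -0.2585, 0.2638]
tcp_rot: [2.103, 1.918, 0.361]
wrist_force: [-0.0, -0.1, -0.6]
width: 0.288
```

```bash
python3 -c "
from tg import *
plan(tcp(.155),RT,step=.02)
"
```

```text
t 24.4 pos [ 0.5767 -0.2585  0.2638] D [-0.0051 -0.0306 -0.0123] rot deg [-0.25 -0.23  0.39] n 2 F [-0.05 -0.08 -0.57] w 0.288
[[-0.0155, -0.0033, 0.0053], [-0.0155, -0.0032, 0.0053]] ang [-0.13, -0.12, 0.2]
```

Call:
arm_command(slide=[[-0.008, -0.002, 0.002], [-0.006, -0.002, 0.003], [-0.004, -0.001, 0.003], [-0.001, -0.001, 0.002], [0, 0, 0], [0, 0, 0], [0, 0, 0], [0, 0, 0]], angular=[[-0.2, -0.2, 0.3], [0, 0, 0], [0, 0, 0], [0, 0, 0], [0, 0, 0], [0, 0, 0], [0, 0, 0], [0, 0, 0]], hand=[0.018, 0.018, 0.018, 0.018, 0.018, 0.018, 0.018, 0.018])

```text
time: 25.2
tool_pos: [0.5719, -0.2765, 0.2501]
tcp_rot: [2.109, 1.91, 0.361]
wrist_force: [-0.2, 0.4, -0.4]
width: 0.286
```

```bash
python3 -c "
from tg import *
plan(tcp(.155),RT,step=.02)
im=bot.read_camera('scene')[...,::-1].copy();cv2.imwrite('pics/s21.png',im)
b=bot.read_camera('top')[...,::-1].copy();cv2.imwrite('pics/t21.png',b)
cv2.imwrite('pics/z21.png',cv2.hconcat([cv2.resize(im[110:250,80:210],None,fx=4,fy=4),cv2.resize(b[90:230,390:450],None,fx=4,fy=4)]))
"
```

```text
t 25.2 pos [ 0.5719 -0.2765  0.2501] D [-0.0002 -0.0126  0.0014] rot deg [-0.21 -0.13  0.01] n 1 F [-0.25  0.42 -0.42] w 0.286
[[-0.0126, 0.0015, -0.001]] ang [-0.21, -0.13, 0.01]
```

View pics/z21.png

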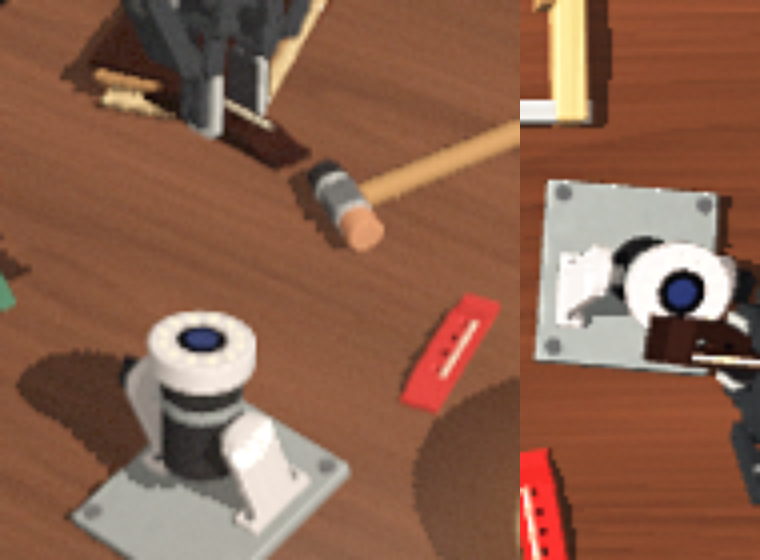

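```bash
cat > chk.py <<'E'
from tg import *
import sys
def draw(sf,tf,out,sreg,treg):
    s=bot.read_state();p=s['tool_pos'];R=Ro.from_rotvec(s['tcp_rot'])
    hy={'A':(p+R.apply([0,0,-.0223]),(0,255,0)),'B':(p+np.array([0,0,.0253])+R.apply([0,0,.003]),(255,255,0))}
    outs=[]
    for n,f,(x0,y0,w,h),k in(("scene",sf,sreg,5),("top",tf,treg,5)):
        im=cv2.resize(cv2.imread(f)[y0:y0+h,x0:x0+w],None,fx=k,fy=k,interpolation=2)
        for nm,(c,col) in hy.items():
            for z in(.005,0): # tool z + is down (underside) ; -: ends top at center plane
                P=[proj(n,c+R.apply([a*.05,b*.013,z])) for a,b in((1,1),(1,-1),(-1,-1),(-1,1))]
                cv2.polylines(im,[np.array([((q-[x0,y0]+.5)*k-.5) for q in P]).round().astype(int)],True,col,1)
        outs.append(im)
    H=max(o.shape[0] for o in outs);outs=[cv2.copyMakeBorder(o,0,H-o.shape[0],0,0,0) for o in outs]
    cv2.imwrite(out,cv2.hconcat(outs))
E
python3 -c "
from chk import *
draw('pics/s21.png','pics/t21.png','pics/o21.png',(95,110,70,60),(415,160,60,60))"
```

```text
(no output)
```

View pics/o21.png

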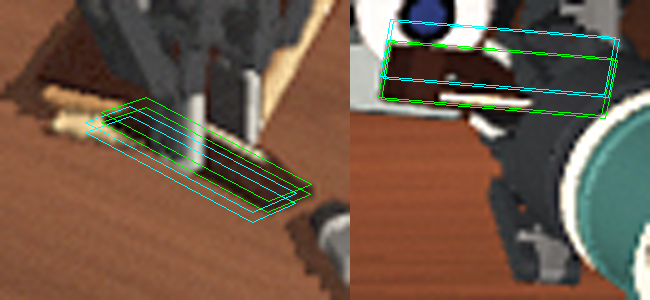

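Hypothesis A (green, offset along the tool axis) matches the seen bridge in both views. Moving to the final pose.

Call:
arm_command(slide=[[-0.004, 0, 0.002], [-0.005, 0.001, 0.006], [-0.003, 0, 0.01], [-0.001, 0, 0.012], [0, 0, 0.01], [0, 0, 0.004], [0, 0, 0.001], [0, 0, 0]], angular=[[-0.1, -0.1, 0], [0, 0, 0], [0, 0, 0], [0, 0, 0], [0, 0, 0], [0, 0, 0], [0, 0, 0], [0, 0, 0]], hand=[0.018, 0.018, 0.018, 0.018, 0.018, 0.018, 0.018, 0.018])

```text
time: 26.1
tool_pos: [0.5888, -0.2927, 0.2031]
tcp_rot: [2.11, 1.909, 0.36]
wrist_force: [0.3, -0.3, -0.0]
width: 0.288
```

```bash
python3 -c "
from tg import *
plan(tcp(.105),RT,step=.02)
"
```

```text
t 26.1 pos [ 0.5888 -0.2927  0.2031] D [0.0011 0.0017 0.0019] rot deg [-0.23 -0.07 -0.04] n 1 F [ 0.29 -0.27 -0.05] w 0.288
[[0.0018, 0.0015, -0.0014]] ang [-0.23, -0.07, -0.04]
```

Call:
arm_command(slide=[[0.002, 0.001, -0.002], [0, 0, 0], [0, 0, 0], [0, 0, 0], [0, 0, 0], [0, 0, 0], [0, 0, 0], [0, 0, 0]], angular=[[-0.2, 0, 0], [0, 0, 0], [0, 0, 0], [0, 0, 0], [0, 0, 0], [0, 0, 0], [0, 0, 0], [0, 0, 0]], hand=[0.018, 0.018, 0.018, 0.018, 0.018, 0.018, 0.018, 0.018])

```text
time: 26.9
tool_pos: [0.59, -0.2909, 0.2082]
tcp_rot: [2.104, 1.905, 0.364]
wrist_force: [0.7, -0.9, -0.7]
width: 0.288
```

```bash
python3 -c "
from chk import *
plan(tcp(.105),RT,step=.02)
im=bot.read_camera('scene')[...,::-1].copy();cv2.imwrite('pics/s22.png',im)
b=bot.read_camera('top')[...,::-1].copy();cv2.imwrite('pics/t22.png',b)
draw('pics/s22.png','pics/t22.png','pics/o22.png',(85,130,75,70),(405,140,70,70))
cv2.imwrite('pics/m22.png',cv2.hconcat([cv2.resize(im[215:335,335:425],None,fx=4,fy=4),cv2.resize(b[165:285,150:230],None,fx=4,fy=4)]))
"
```

```text
t 26.9 pos [ 0.59   -0.2909  0.2082] D [-0.0002 -0.0001 -0.0033] rot deg [0.2  0.03 0.  ] n 1 F [ 0.74 -0.9  -0.72] w 0.288
[[-0.0001, -0.0014, 0.003]] ang [0.2, 0.03, 0.0]
```

View pics/o22.png

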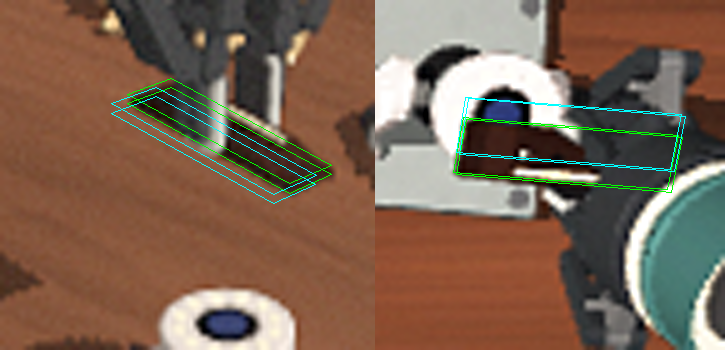

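View pics/m22.png

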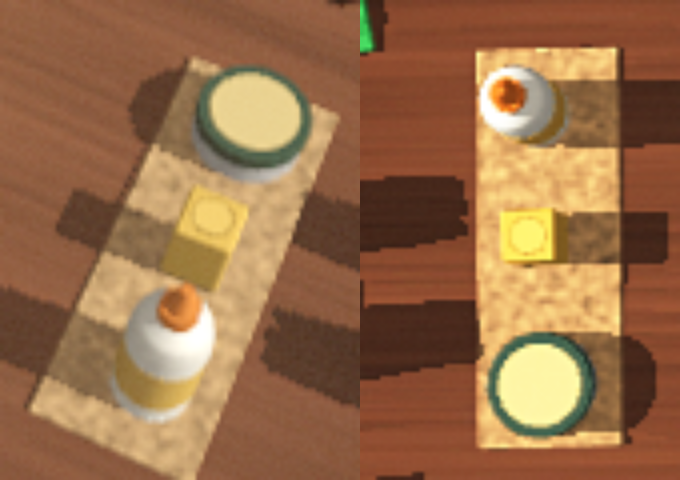

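View pics/s22.png

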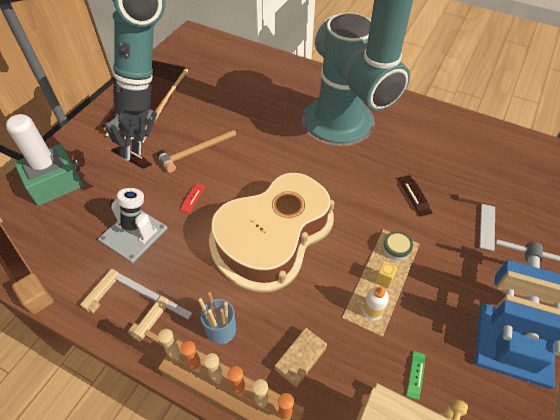

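View pics/t22.png

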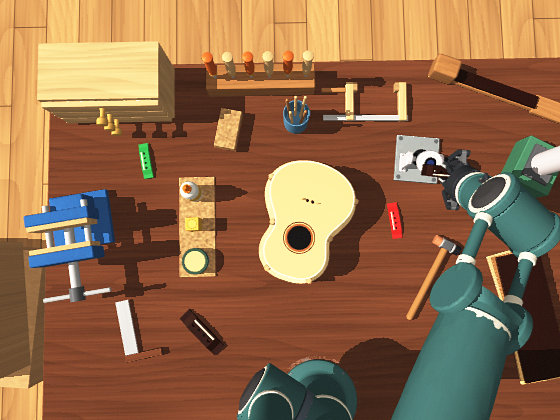

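The bridge matches the model in both views, the weight stands between bottle and tin, and nothing else has moved. One small correction of about 3 mm, then let it settle.

Call:
arm_command(slide=[[0, -0.001, 0.002], [0, 0, 0], [0, 0, 0], [0, 0, 0], [0, 0, 0], [0, 0, 0], [0, 0, 0], [0, 0, 0]], angular=[[0, 0, 0], [0, 0, 0], [0, 0, 0], [0, 0, 0], [0, 0, 0], [0, 0, 0], [0, 0, 0], [0, 0, 0]], hand=[0.018, 0.018, 0.018, 0.018, 0.018, 0.018, 0.018, 0.018])

```text
time: 27.8
tool_pos: [0.5897, -0.2908, 0.2054]
tcp_rot: [2.105, 1.905, 0.364]
wrist_force: [-0.0, -0.0, -0.7]
width: 0.286
```

```bash
python3 -c "
from chk import *
plan(tcp(.105),RT,step=.02)
s=bot.read_state();print(s['joint_vel'].round(4))
R=Ro.from_rotvec(s['tcp_rot']);c=s['tool_pos']+R.apply([0,0,-.0223]);d=c-L;print('in lens',d@xl,d@yl,d@zl,c)
print('wt',[np.linalg.norm(np.array(a)-[.478,.3288]) for a in((.383,.325),(.568,.33))])
w=cr(528-360,236,150,165,4);print('wt top',atz('top',w,.059),atz('scene',cr(214,217,335,215,4),.059))
"
```

```text
t 27.8 pos [ 0.5897 -0.2908  0.2054] D [ 0.0001 -0.0002 -0.0005] rot deg [0.16 0.01 0.  ] n 1 F [-0.03 -0.03 -0.73] w 0.286
[[-0.0002, -0.0, 0.0005]] ang [0.16, 0.01, 0.0]
[-0.0006  0.0003 -0.0014 -0.0015  0.0006 -0.0012]
in lens -5.138795215002151e-05 0.0001864119118249062 0.10548102916428796 [ 0.58152716 -0.28997256  0.22613208]
wt [np.float64(0.09507596962429568), np.float64(0.09000799964447602)]
wt top [0.47947266 0.32697044 0.059     ] [0.48203049 0.33055479 0.059     ]
```

```bash
python3 -c "
from workcell import bot
print(bot.finish_job());s=bot.read_state();print(s['time'],s['tool_pos'],s['width'])"
```

```text
the job is handed in; nothing more can be done
None
the job is handed in; nothing more can be done
```

I moved the weight to the mat and left the gripper holding the bridge in front of the inspection camera, then handed the job in at about 28 s. The hand-in gave no verdict.

- **Weight:** it stands upright and released on the cork mat, by my measurement about 95 mm from the tin and 90 mm from the bottle. It is within roughly 5 mm of the mat's middle line.
- **Bridge:** it came off the pins and is held at about 25 mm opening. By the arm's reading and my lens estimate it is within 1 mm of the lens axis, with its centre 105 mm from the glass, so the underside is at 100 mm. Those readings also put it square to the lens within 0.2°, and the arm was still.
- **Bystanders:** in the last full pictures nothing else looked moved.

**What disagreed:**
- **Fingertip position:** the tips stood about 25 mm farther back than the stated tool geometry. My first three closes shut above the bridge without touching it, so I felt down in small steps and regripped deeper. I used the measured offset for the final pose, and overlays in both cameras confirmed it.
- **Lens tilt:** my estimates ranged from 0.36 to 0.44 rad. I used 0.375, and the spread stays inside the allowed 0.14 rad.

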